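# Put up the hook rail, hang the bins, sort tubes and bottles into them

## Task

Put up the hanging organiser and tidy the paints into it: lay the hook rail in the slots of the stand's two uprights with its hooks to the front, and hang the shallow tray and the deep bin side by side on its hooks by their handles, each on one pair of hooks. Every paint tube belongs in the tray and every ink bottle stands upright in the deep bin. Do not tip a bottle over, and leave the roll of masking tape where it is.

Things in the scene. Friction and masses are not known exactly. Their poses are not given: they have to be found in the camera images.
- stand: plywood stand, fixed: two uprights 24 mm thick at y = +-192 mm, each with an open slot 26 mm wide (x) in its top, slot floor 133 mm, round tops 164 mm above the table. A low board between them (top 126 mm, front face at x = -22.5 mm) is the rest for the backs of hung bins. Front is own -x, roughly towards the robot; base 130 x 420 mm. Origin: centre of its underside, below the slots' middle
- stand_seat (a point): point midway between the two slots, at the height of the slot floors; axes as the stand's. The rail's origin comes here when it is seated; under load the rail leans forward in the slots by up to 0.1 rad
- rail: hook rail: wooden bar 430 mm long (y), 24 x 24 mm, with four 7 mm rod hooks on its -x side at y = -118, -52, +52, +118 mm (two pairs). A hook rises over the bar's top edge, runs level towards -x (trough 15 mm) and turns up to a tip 43.5 mm above the bar's underside, 41 mm from its middle line. Starts on the table, right way up. Origin: centre of the bar's underside; z up. About 0.35 kg
- hooks_left (a point): left pair of hooks (rail's +y half): point midway between them (each 33 mm off in y), at the middle of their troughs (rail x = -24 mm), at the rod's top, 31.5 mm above the rail's underside; the tips rise 12 mm higher, 10 to 17 mm in front (-x). Axes as the rail's. The handle point of a hung bin lies here, within about 5 mm in x
- hooks_right (a point): the same for the right pair (rail's -y half)
- tray: shallow tray: open-topped sheet metal bin, 110 (x) x 150 (y) mm, walls 3 mm and floor 6 mm thick, 45 mm high in all. Front is -x. At the back, on two straps, a black grip bar 124 mm long (y), 10 thick (x), 20 tall: underside 79, top 99 mm above the bin's bottom, at x = +53.5 mm; opening under it 34 mm high, 100 wide. Stands on the table. Origin: centre of its underside. 0.2 to 0.4 kg
- tray_handle (a point): middle of the underside of the tray's grip bar; axes as the tray's
- deep_bin: deep bin: open-topped sheet metal bin, 85 (x) x 140 (y) mm, walls 3 mm and floor 6 mm thick, 65 mm high in all. Front is -x. At the back, on two straps, a black grip bar 124 mm long (y), 10 thick (x), 20 tall: underside 99, top 119 mm above the bin's bottom, at x = +41 mm; opening under it 34 mm high, 100 wide. Stands on the table. Origin: centre of its underside. 0.2 to 0.4 kg
- deep_bin_handle (a point): middle of the underside of the deep bin's grip bar; axes as the deep bin's
- tube_long: paint tube, the longest: 130 mm long, 35 mm wide, 26 mm thick, lying flat; may be absent. Origin: middle of its length, on its underside. Own y along the tube, cap towards -y; body from y = -52 to 62 mm, the rest is the 14 mm wide cap. About 60 g
- tube_mid: paint tube, the middle one: 120 mm long, 34 mm wide, 26 mm thick, lying flat; may be absent. Origin: middle of its length, on its underside. Own y along the tube, cap towards -y; body from y = -47 to 57 mm, the rest is the 14 mm wide cap. About 60 g
- tube_short: paint tube, the shortest: 110 mm long, 33 mm wide, 25 mm thick, lying flat; may be absent. Origin: middle of its length, on its underside. Own y along the tube, cap towards -y; body from y = -42 to 52 mm, the rest is the 14 mm wide cap. About 60 g
- bottle_wide: ink bottle with dropper top, standing; may be absent. Body 42 mm across and 53 mm high, then a round collar 24 mm across up to 68 mm, then a dropper bulb 15 mm across up to 95 mm. Origin: centre of its underside; z up. 0.11 kg
- bottle_slim: ink bottle with dropper top, standing; may be absent. Body 38 mm across and 50 mm high, then a round collar 22 mm across up to 65 mm, then a dropper bulb 14 mm across up to 92 mm. Origin: centre of its underside; z up. 0.11 kg
- tape_roll: roll of masking tape, 104 mm across, 25 mm high: not part of the job. Origin: centre of its underside

How it is judged:
On the way, in this order (a step that is already met when the one before it is completed fails the run):
1. the rail lies in both slots, hooks to the front (x of rail in the frame of stand_seat between -0.006 and 0.006 m and y of rail in the frame of stand_seat between -0.02 and 0.02 m and z of rail in the frame of stand_seat between -0.004 and 0.005 m and angle between the y axis of rail and the y axis of stand, either way round below 0.05 rad and angle between the z axis of rail and the z axis of stand, either way round below 0.2 rad and x of hooks_left in the frame of stand_seat below -0.01 m), for 0.3 s.
2. tray and deep bin hang by their handles, each on one pair of hooks (all of step 1 and ((x of tray_handle in the frame of hooks_left between -0.01 and 0.01 m and y of tray_handle in the frame of hooks_left between -0.018 and 0.018 m and z of tray_handle in the frame of hooks_left between -0.005 and 0.006 m) or (x of tray_handle in the frame of hooks_right between -0.01 and 0.01 m and y of tray_handle in the frame of hooks_right between -0.018 and 0.018 m and z of tray_handle in the frame of hooks_right between -0.005 and 0.006 m)) and angle between each of tray, deep_bin's own z axis and vertical below 0.2 rad and ((x of deep_bin_handle in the frame of hooks_left between -0.01 and 0.01 m and y of deep_bin_handle in the frame of hooks_left between -0.018 and 0.018 m and z of deep_bin_handle in the frame of hooks_left between -0.005 and 0.006 m) or (x of deep_bin_handle in the frame of hooks_right between -0.01 and 0.01 m and y of deep_bin_handle in the frame of hooks_right between -0.018 and 0.018 m and z of deep_bin_handle in the frame of hooks_right between -0.005 and 0.006 m))), for 0.3 s.
At the end, for the whole second after the job is handed in: Rail on both slot floors (within 6 mm in x, 20 in y, 5 in height), hooks to the front; each bin on a hook pair (handle within 10 mm in x, 18 in y, 6 in height, tilt under 0.2 rad); all tubes in the tray; all bottles in the deep bin, tilt under 0.35 rad; at rest (all of step 2 and x of tube_long in the frame of tray between -0.055 and 0.055 m and y of tube_long in the frame of tray between -0.065 and 0.065 m and z of tube_long in the frame of tray between -0.002 and 0.06 m and linear speed of each of tube_long, tube_mid, tube_short, bottle_wide, bottle_slim, tray, deep_bin, rail below 0.02 m/s and x of tube_mid in the frame of tray between -0.055 and 0.055 m and y of tube_mid in the frame of tray between -0.065 and 0.065 m and z of tube_mid in the frame of tray between -0.002 and 0.06 m and x of tube_short in the frame of tray between -0.055 and 0.055 m and y of tube_short in the frame of tray between -0.065 and 0.065 m and z of tube_short in the frame of tray between -0.002 and 0.06 m and x of bottle_wide in the frame of deep_bin between -0.0425 and 0.0425 m and y of bottle_wide in the frame of deep_bin between -0.07 and 0.07 m and z of bottle_wide in the frame of deep_bin between -0.002 and 0.02 m and angle between each of bottle_wide, bottle_slim's own z axis and vertical below 0.35 rad and x of bottle_slim in the frame of deep_bin between -0.0425 and 0.0425 m and y of bottle_slim in the frame of deep_bin between -0.07 and 0.07 m and z of bottle_slim in the frame of deep_bin between -0.002 and 0.02 m); the robot touches nothing.
It fails at once if a bottle tipped over (angle between any of bottle_wide, bottle_slim's own z axis and vertical above 0.9 rad).
It fails at once if the tape roll was moved by more than 3 cm (distance of tape_roll from where it was at the start of the episode above 0.03 m).
Of tube_long, tube_mid, tube_short, bottle_wide, bottle_slim only 3 to 5 are there at a start; the rules pass over those that are not, and their reading is None.
At some moment in a run one of tube_long may be knocked a few centimetres aside while the robot is not near it.
It also fails if it takes over 210 s, if anything falls off the work surface, if the arm or the gripper's body presses on something with over 40 N, if the wrist force passes 120 N, or if a joint passes its speed limit or range.

## Robot

A 6-joint arm with a two-finger parallel gripper is mounted at the origin on the work surface; the furniture and walls round the work are solid. World frame = base frame: x ahead of the robot, y to its left, z up, the work surface at z = 0. Lengths are in m, angles in rad, forces in N, time in s.
With the tool pointing down it reaches from about 0.275 to 0.75 m from the base axis. Payload 10.2 kg.
Tool frame: the origin (TCP) lies at the centre of the arm's flange, where the gripper is bolted on; the fingertips stand 166 mm ahead of it and the grasp point (between the pads) lies 147 mm ahead of it; z points along the fingers, y is the line along which they close (so a half turn about z gives the same grasp; the last joint's range is limited). The gripper opens to 88 mm and grips with 3 to 60 N. Pads are 18 mm wide; open, the fingers measure 123 mm over their backs; the gripper's body (75 mm by 187 mm) begins 45 mm behind the grasp point.
Start: joints at [-1.39, 0.313, 1.498, -0, 1.331, -0.223], TCP at [0.206, -0.483, 0.405] pointing down, gripper open.
Joint ranges: [-2.94, 2.94], [-0.97, 2.17], [0.19, 2.56], [-1.23, 4.37], [0.02, 3.11], [-2.88, 2.88]. Speed limits (rad/s): [2.39, 2.39, 3.01, 3.14, 3.14, 3.14].

## Interface

Orientations are given as a unit quaternion [w, x, y, z].
In Python, from bench import sensors, viewer, job gives the robot as it stands. The module is installed in compiled form; this text tells all that it offers.
- The arm moves only by the tool apply_moves, never from a script. Its argument "commands" is one flat list of numbers, 7 for each row, row after row: the shift along the tool's x, y, z each as a share of 0.025 m, from -1 to 1, then the turn, a rotation vector about the tool's x, y, z each as a share of 180 degrees, from -1 to 1, then the finger opening in mm, from 0 to 88.1. A call has exactly 10 rows; each row shifts and turns the commanded pose from where the row before left it, along the tool's axes as they then stand; what a row does not reach is not made up. A row lasts 1/12 s, in which the tool goes at most 41.7 mm and 7.16 degrees, less where a joint would pass 70% of its speed; a pose out of reach is approached as far as the arm can. A call with a number of a shift or a turn outside -1 to 1 is refused whole. A call with a gripper value outside its range is refused whole. The fingers move at their own pace and stop on an object; "squeeze" is the grip in N (left out, the last holds). Time passes only in rows, so rows that do not move let the fingers close, or fill a call up. It gives the time, the measured TCP pose, the force, the opening and the grip force at its end, in the units of the state.
- sensors.state(): the state, without advancing time (a new reading comes with each control period).
- viewer.snapshot(name): name is "side" or "top"; returns (picture, depth): 420x560x3 uint8, red, green, blue; 420x560 float32, m along the optical axis (not along the pixel's ray), 0 where there is no reading.
- viewer.get_calibration(name): a dict with "vertical_fov" (degrees; the focal length in pixels is half the picture's height over the tangent of half this angle, whatever the lens; pixels are square), "cx", "cy" (the principal point, pixels), "k1" (the pictures are not rectified: a ray, as slopes to the right and down, at radius r is drawn at 1 + k1 r^2 times it, then the intrinsics apply), "cam_to_world" (4x4, takes a point from camera to world coordinates). Camera axes: x right, y down, z forward; pixel columns grow to the right and rows downward; lengths in m; the calibration is good to about 2 mm. A picture is of the moment at which its call begins. get_calibration takes no time and is no camera call.
- job.close_job(): hands the job in; it is judged then, once.
Trained networks look in the newest picture that a camera, given by its name, has taken for a name from the list of things; names that differ only in an ending like _2 or _b are one class to them, and where a whole thing is asked for, a point or a joint stands for the part that bears it (a point fixed in the world has none). Each returns a list of dicts, best first, with "score" (0 to 1); they miss things now and then, are a little off and sometimes report something else, mostly with a low value. They report only what shows in the picture. A call takes as long as a camera call.
- viewer.search_frame(camera, name): "location" ([x, y, z] in m, in world coordinates, good to about 4 mm: the middle of the surface that is visible of it).
- viewer.outline_of(camera, name): "pixels" (420x560 bool, what is visible of it).
The state is a dict: "clock": time; "joint_pos": joint angles; "qd": joint speeds; "tau": joint torques, N m; "tool_pos": TCP position; "eef_rot": TCP orientation; "contact_force": force on the tool from outside, world axes, zero at the start; "ft_torque": the same for the moment, N m; "gripper_width": opening from 0.0 (shut) to 1.0 (fully open); "grip_force": force on a finger pad.
Only numpy, scipy, OpenCV 4.12 (cv2) and the standard library are available. Lean on these libraries where they do the work, as an engineer would, in place of code of your own. Each camera call takes 0.05 s, during which the arm holds its last target. There are 200 camera calls.

## Working session

There is one attempt and no reset: what is moved stays moved. The work goes in short steps, Python scripts to look and compute and a tool call to move; the robot and the scene stay as the last step left them, time stands still between calls to the robot, and variables do not carry over. Pictures are saved under pics/ and viewed, at most 14 in all, crops included, and the job is handed in when it is done.

Besides the shell and the picture viewer there is one more tool, called after ">>>" as name(argument=value, ...) on one line, values as JSON. apply_moves: Moves the arm, as the interface text tells. Its arguments: {"type":"object","properties":{"commands":{"type":"array","items":{"type":"number"}},"squeeze":{"type":"number"}},"required":["commands"]}

```bash
mkdir -p pics
cat > h.py <<'E'
import numpy as np, cv2
from bench import sensors, viewer, job
def calib(n):
    c=viewer.get_calibration(n); f=210/np.tan(np.radians(c["vertical_fov"])/2)
    return c,f,np.array(c["cam_to_world"])
def cloud(n,d):
    c,f,T=calib(n); H,W=d.shape
    u,v=np.meshgrid(np.arange(W),np.arange(H))
    a=np.stack([(u-c["cx"])/f,(v-c["cy"])/f],-1); s=a.copy()
    for _ in range(10): s=a/(1+c["k1"]*(s**2).sum(-1,keepdims=True))
    P=np.concatenate([s*d[...,None],d[...,None]],-1)
    return P@T[:3,:3].T+T[:3,3]
def save(n,name):
    p,d=viewer.snapshot(n); cv2.imwrite(f"pics/{name}.png",p[...,::-1]); np.save(f"pics/{name}.npy",d); return p,d
E
python3 - <<'E'
from h import *
for n in("top","side"):
    p,d=save(n,n+"0"); c,f,T=calib(n); print(n,np.round(T,3).tolist(),f,c["k1"])
    P=cloud(n,d)
    for k in ["stand","rail","tray","deep_bin","tube_long","tube_mid","tube_short","bottle_wide","bottle_slim","tape_roll","tray_handle","deep_bin_handle"]:
        r=viewer.search_frame(n,k); print(k,[(round(x["score"],2),np.round(x["location"],3).tolist()) for x in r[:3]])
print(sensors.state())
E
```

```text
top [[-0.018, -0.99, 0.142, 0.362], [-1.0, 0.02, 0.011, -0.039], [-0.014, -0.141, -0.99, 1.36], [0.0, 0.0, 0.0, 1.0]] 437.12437458952957 -0.013268196353100123
stand [(0.61, [0.478, -0.4, 0.022]), (0.56, [0.636, 0.025, 0.012])]
rail [(0.87, [0.479, -0.401, 0.024]), (0.55, [0.432, 0.171, 0.012])]
tray [(0.67, [0.436, 0.172, 0.004])]
deep_bin [(0.96, [0.392, 0.006, 0.004])]
tube_long [(0.94, [0.448, -0.271, 0.017]), (0.55, [0.477, -0.406, 0.021])]
tube_mid [(0.53, [0.356, -0.234, 0.016]), (0.46, [0.394, 0.006, 0.002])]
tube_short [(0.76, [0.354, -0.238, 0.013])]
bottle_wide [(0.59, [0.625, -0.254, 0.045])]
bottle_slim [(0.61, [0.581, -0.317, 0.04])]
tape_roll [(0.63, [0.498, 0.329, 0.021])]
tray_handle [(0.85, [0.429, 0.172, 0.012])]
deep_bin_handle [(0.9, [0.391, 0.01, 0.005])]
side [[0.993, -0.052, 0.106, 0.407], [-0.117, -0.525, 0.843, -1.056], [0.012, -0.85, -0.527, 0.715], [0.0, 0.0, 0.0, 1.0]] 382.3566593645915 0.0021223661311201257
stand [(0.79, [0.634, -0.052, 0.043])]
rail [(0.77, [0.479, -0.412, 0.02])]
tray [(0.87, [0.448, 0.211, 0.024])]
deep_bin [(0.64, [0.386, 0.004, 0.041
[... 356 characters left out ...]
{'clock': 1.3, 'joint_pos': array([-1.39042292e+00,  3.12916013e-01,  1.49770242e+00, -1.71290622e-05,
        1.33098477e+00, -2.23420796e-01]), 'qd': array([-0.00090115,  0.00016446, -0.00038207, -0.00068216, -0.00066857,
        0.00037272]), 'tau': array([-1.41810342e-04, -4.02106118e+01, -2.52415073e+01,  6.94485381e-02,
        3.19232326e-02, -1.37044603e-05]), 'tool_pos': array([ 0.20625732, -0.48279823,  0.40471107]), 'eef_rot': array([-5.44941938e-06,  9.79687510e-01,  2.00530252e-01, -8.20404475e-06]), 'contact_force': array([-0.0688868 ,  0.12027752,  0.15994167]), 'ft_torque': array([-0.02101931,  0.02891267,  0.03796966]), 'grip_force': 0.0, 'gripper_width': 1.0036428885990238}
```

View pics/top0.png

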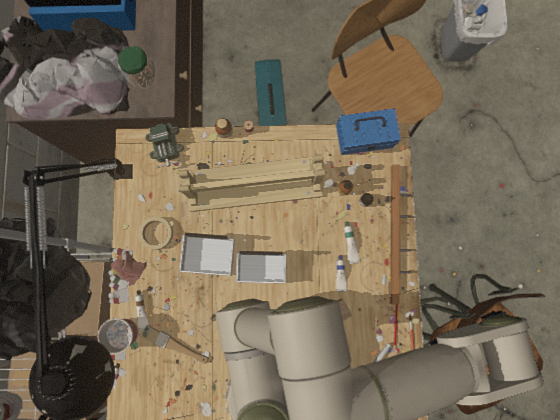

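View pics/side0.png

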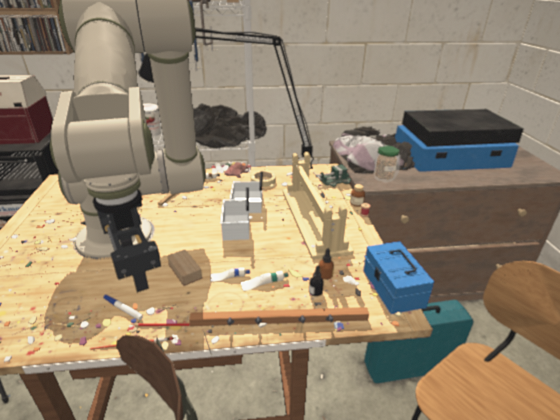

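The top view shows the stand at about (250,182), tray (207,255), deep bin (262,267), the rail on the right (395,235) with its hooks pointing right (-y), two tubes (350,240) and (341,272), bottles (345,187) and (367,200), and the tape (157,233). The side view agrees, and only two tubes are present. Next I'll measure accurately.

```bash
cat > m.py <<'E'
from h import *
def box(P,x,y,z):
    m=(P[...,0]>x[0])&(P[...,0]<x[1])&(P[...,1]>y[0])&(P[...,1]<y[1])&(P[...,2]>z[0])&(P[...,2]<z[1]); return P[m]
def rect(Q):
    (c,s,a)=cv2.minAreaRect((Q[:,:2]*1000).astype(np.float32)); return np.round(c,1),np.round(s,1),round(a,2),len(Q),np.round(np.median(Q[:,2])*1000,1)
E
python3 - <<'E'
from m import *
for n in("top","side"):
    P=cloud(n,np.load(f"pics/{n}0.npy")); print(n)
    for name,b in dict(table=((.3,.6),(-.2,-.1),(-.02,.02)),rail=((.2,.75),(-.43,-.37),(.019,.03)),hooks=((.2,.75),(-.5,-.37),(.029,.05)),
      upL=((.5,.8),(.08,.3),(.150,.175)),upR=((.5,.8),(-.28,-.08),(.150,.175)),board=((.5,.8),(-.13,.12),(.118,.135)),
      trayrim=((.3,.6),(.09,.28),(.038,.052)),trayH=((.3,.6),(.09,.28),(.085,.11)),binrim=((.3,.5),(-.08,.088),(.058,.072)),binH=((.3,.5),(-.08,.095),(.105,.13)),
      tubeL=((.36,.53),(-.31,-.22),(.008,.035)),tubeS=((.28,.42),(-.27,-.21),(.008,.035)),bw=((.59,.66),(-.3,-.22),(.07,.11)),bs=((.55,.61),(-.36,-.29),(.07,.11))).items():
        Q=box(P,*b); print(name,*(rect(Q) if len(Q)>3 else [len(Q)]), np.round(np.median(Q,0),4) if len(Q) else '')
E
```

```text
top
table [ 450. -150.] [100.  299.9] 90.0 3097 -0.2 [ 4.465e-01 -1.503e-01 -2.000e-04]
rail [ 485.4 -414.4] [ 45.2 428.6] 86.58 1004 23.8 [ 0.4734 -0.4057  0.0238]
hooks [ 481.5 -421.2] [ 48.7 373.4] 85.92 102 31.9 [ 0.4357 -0.4301  0.0319]
upL [633.9 216.1] [61.4 24.2] 4.63 125 161.1 [0.6194 0.216  0.1611]
upR [ 669.4 -165. ] [60.8 24.4] 5.35 121 161.8 [ 0.6816 -0.1647  0.1618]
board [641.2  -4.8] [ 19.7 248.4] 5.28 563 125.5 [ 0.6408 -0.006   0.1255]
trayrim [484.3 164.6] [155.5 222.2] 84.43 254 46.0 [0.419  0.2088 0.046 ]
trayH [481.9 163.7] [122.8  11. ] 84.48 161 98.1 [0.4817 0.1635 0.0981]
binrim [387.3   6. ] [142.   84.5] 88.66 179 66.1 [0.3614 0.0148 0.0661]
binH [428.4   3.3] [119.6  10.4] 87.57 160 118.1 [0.428  0.006  0.1181]
tubeL [ 442.4 -261.1] [ 65.3 167.5] 85.24 415 20.6 [ 0.4456 -0.2604  0.0206]
tubeS [ 350.2 -240.4] [137.9  55.3] 1.47 200 19.5 [ 0.3763 -0.2345  0.0195]
bw [ 631. -261.] [12.7 15.7] 23.19 26 85.8 [ 0.6288 -0.258   0.0858]
bs [ 591.3 -321. ] [10.9  9.7] 10.91 21 85.4 [ 0.5905 -0.3201  0.0854]
side
table [ 450.2 -150. ] [299.5  99.8] 0.05 2088 1.1 [ 0
[... 281 characters left out ...]
 121 160.1 [ 0.6803 -0.1722  0.1601]
board [638.7  -1.6] [ 18.9 243.7] 5.48 243 126.7 [ 0.6383 -0.0092  0.1267]
trayrim [479.4 164. ] [153.6 222.3] 81.01 148 45.0 [0.4408 0.2362 0.045 ]
trayH [480.5 159.7] [116.2   9.8] 83.6 57 98.6 [0.4797 0.146  0.0986]
binrim [386.2   5.1] [148.   85.8] 87.55 191 65.4 [ 0.3752 -0.0161  0.0654]
binH [426.3   2.8] [129.8  10.1] 87.9 73 119.4 [ 0.427  -0.013   0.1194]
tubeL [ 439.2 -265.6] [ 55.7 168.4] 76.72 472 19.3 [ 0.4499 -0.2682  0.0193]
tubeS [ 350.2 -238.1] [ 27.1 139.5] 89.99 227 18.5 [ 0.3764 -0.2415  0.0185]
bw [ 628.8 -263.7] [12.7 19.2] 69.81 50 82.9 [ 0.6291 -0.2641  0.0829]
bs [ 589.5 -325.3] [ 9.1 12.8] 78.08 43 79.9 [ 0.5896 -0.3265  0.0799]
```

Run:
```python
import cv2
a=cv2.imread('pics/top0.png')[140:320,120:430]; cv2.imwrite('pics/c0.png',cv2.resize(a,None,fx=2.5,fy=2.5,interpolation=cv2.INTER_CUBIC))
```

```text
(no output)
```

View pics/c0.png

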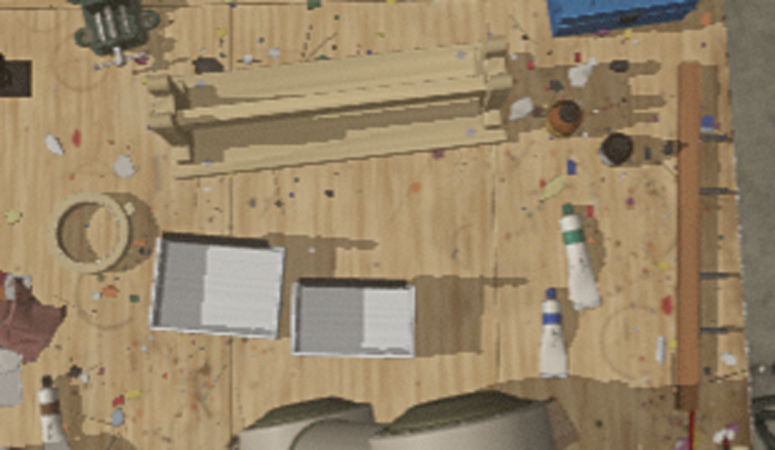

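The crop shows the tube caps pointing away from the robot (+x), the rail hooks pointing to -y, and the bins with their handles on the far side. Next I'll refine the rail and tube poses and write a move helper.

```bash
cat >> m.py <<'E'
from scipy.spatial.transform import Rotation as R
def go(g,th,z=None):
    """grasp point target g (world), tool pointing down, tool x at angle th -> needed rotation and tool-frame shift (after turn), units of rows"""
    s=sensors.state(); q=s["eef_rot"]; Rm=R.from_quat([q[1],q[2],q[3],q[0]]); 
    c,si=np.cos(th),np.sin(th); Rt=R.from_matrix(np.array([[c,si,0],[si,-c,0],[0,0,-1]]))
    rv=(Rm.inv()*Rt).as_rotvec(); tcp=np.array(g)+[0,0,.147]
    d=Rt.inv().apply(tcp-s["tool_pos"])
    print("clock",round(s["clock"],2),"turn/pi",np.round(rv/np.pi,4),"shift/25mm in target axes",np.round(d/.025,3)," j6 est", round(np.arctan2(tcp[1],tcp[0])+np.pi/2-th,2))
def pca(Q):
    c=Q[:,:2].mean(0); w,v=np.linalg.eigh(np.cov((Q[:,:2]-c).T)); return c,v[:,1]
E
python3 - <<'E'
from m import *
for n in("top","side"):
    P=cloud(n,np.load(f"pics/{n}0.npy")); print(n)
    Q=box(P,(.2,.75),(-.45,-.37),(.020,.0275))
    for _ in range(6):
        c,v=pca(Q); nrm=np.array([-v[1],v[0]]); o=(Q[:,:2]-c)@nrm; lo,hi=np.percentile(o,[3,97]); m=np.median(o); Q=Q[abs(o-m)<.0125]
    t=(Q[:,:2]-c)@v; o=(Q[:,:2]-c)@nrm; mid=c+v*(t.max()+t.min())/2+nrm*(np.percentile(o,1)+np.percentile(o,99))/2
    print("rail",mid,v,np.degrees(np.arctan2(v[1],v[0])),t.ptp() if hasattr(t,'ptp') else np.ptp(t),np.percentile(o,99)-np.percentile(o,1))
    Hk=box(P,(.2,.75),(-.5,-.425),(.025,.05)); print("hooks x",np.unique(np.round(Hk[:,0],2),return_counts=True))
    for k in("tube_long","tube_short","tube_mid","bottle_wide","bottle_slim"):
        viewer.snapshot(n)if k=="tube_long" else 0
        for r in viewer.outline_of(n,k)[:1]:
            Q=P[r["pixels"]]; Q=Q[(Q[:,2]>.004)&(Q[:,2]<.12)]; c,v=pca(Q); t=(Q[:,:2]-c)@v; print(k,round(r["score"],2),rect(Q),np.round(c+v*(t.max()+t.min())/2,4),np.round(np.degrees(np.arctan2(v[1],v[0])),1),round(np.ptp(t),4),Q[:,2].max())
go([.48,-.402,.15],np.pi)
E
```

```text
top
rail [ 0.48577546 -0.40619231] [-0.99746115  0.07121278] 175.9163515411048 0.42846081068696806 0.022979451071319552
hooks x (array([0.36, 0.37, 0.43, 0.44, 0.53, 0.54, 0.6 , 0.61, 0.63, 0.64, 0.65,
       0.67, 0.68, 0.69]), array([ 5, 10, 16,  4,  7, 16, 19,  2,  1,  1,  1,  2,  1,  3]))
tube_long 0.81 (array([ 461.2, -272. ]), array([126.2,  31.4]), 7.43, 285, np.float64(20.2)) [ 0.4609 -0.2702] -170.2 0.1262 0.032981142102957994
tube_short 0.83 (array([ 368.9, -236.3]), array([25.6, 99.8]), 89.53, 209, np.float64(17.8)) [ 0.3688 -0.2354] -178.7 0.0999 0.032855132264719256
bottle_wide 0.5 (array([ 630.2, -257.1]), array([39.3, 39. ]), 1.24, 175, np.float64(46.2)) [ 0.6269 -0.2541] -138.7 0.0419 0.09829246595706786
bottle_slim 0.6 (array([ 590.5, -320.6]), array([37.3, 34.3]), 43.14, 151, np.float64(43.4)) [ 0.5878 -0.3173] -140.8 0.0377 0.09452670321442369
side
rail [ 0.48467287 -0.41099865] [-0.99788869  0.06494741] 176.2761662038145 0.42846128739822853 0.021898848681047953
hooks x (array([0.36, 0.37, 0.43, 0.44, 0.53, 0.54, 0.57, 0.59, 0.6 , 0.61, 0.62,
       0.63, 0.64, 0.65, 0.66, 0.67, 0.68, 0.69, 0.7 ]), array([ 5, 10, 18,  2, 14, 11,  1,  2, 30,  1,  6,  5,  5,  5,  7,  8,  8,
        9,  3]))
tube_long 0.65 (array([ 462. , -275.1]), array([130. ,  31.6]), 4.62, 369, np.float64(17.4)) [ 0.4623 -0.2751] -173.5 0.1299 0.02953003458366732
tube_short 0.63 (array([ 365. , -237.6]), array([104.9,  27.7]), 1.23, 252, np.float64(14.5)) [ 0.3649 -0.2416] 179.0 0.1048 0.0265780801497717
bottle_wide 0.53 (array([ 632.2, -255.9]), array([155.7,  39.8]), 76.51, 325, np.float64(44.8)) [ 0.6317 -0.2698] -167.0 0.0978 0.09609890214098848
bottle_slim 0.75 (array([ 602.1, -308. ]), array([79. , 36.6]), 54.3, 326, np.float64(41.4)) [ 0.6038 -0.3087] 56.0 0.0793 0.09366124902774375
clock 1.9 turn/pi [ 0.     -0.     -0.8715] shift/25mm in target axes [-10.949   3.232   4.308]  j6 est -2.27
```

>>> apply_moves(commands=[0, 0, 0, 0, 0, -0.0386, 70, 0, 0, 0, 0, 0, -0.0386, 70, 0, 0, 0, 0, 0, -0.0386, 70, 0, 0, 0, 0, 0, -0.0386, 70, 0, 0, 0, 0, 0, -0.0386, 70, 0, 0, 0, 0, 0, -0.0386, 70, 0, 0, 0, 0, 0, -0.0386, 70, 0, 0, 0, 0, 0, -0.0386, 70, 0, 0, 0, 0, 0, -0.0386, 70, 0, 0, 0, 0, 0, -0.0386, 70])

```text
clock: 2.73
tool_pos: [0.2063, -0.4828, 0.4047]
eef_rot: [0.0, 0.689, 0.725, -0.0]
contact_force: [0.3, -0.5, -0.6]
gripper_width: 0.794
grip_force: 0.0
```

>>> apply_moves(commands=[0, 0, 0, 0, 0, -0.0386, 70, 0, 0, 0, 0, 0, -0.0386, 70, 0, 0, 0, 0, 0, -0.0386, 70, 0, 0, 0, 0, 0, -0.0386, 70, 0, 0, 0, 0, 0, -0.0386, 70, 0, 0, 0, 0, 0, -0.0386, 70, 0, 0, 0, 0, 0, -0.0386, 70, 0, 0, 0, 0, 0, -0.0386, 70, 0, 0, 0, 0, 0, -0.0386, 70, 0, 0, 0, 0, 0, -0.0386, 70])

```text
clock: 3.57
tool_pos: [0.2063, -0.4828, 0.4047]
eef_rot: [-0.0, 0.153, 0.988, 0.0]
contact_force: [0.1, 0.6, 0.1]
gripper_width: 0.795
grip_force: 0.0
```

>>> apply_moves(commands=[0, 0, 0, 0, 0, -0.0386, 70, 0, 0, 0, 0, 0, -0.0386, 70, -0.95, 0.32, 0, 0, 0, 0, 70, -0.95, 0.32, 0, 0, 0, 0, 70, -0.95, 0.32, 0, 0, 0, 0, 70, -0.95, 0.32, 0, 0, 0, 0, 70, -0.95, 0.32, 0, 0, 0, 0, 70, -0.95, 0.32, 0, 0, 0, 0, 70, -0.95, 0.32, 0, 0, 0, 0, 70, -0.95, 0.32, 0, 0, 0, 0, 70])

```text
clock: 4.4
tool_pos: [0.4049, -0.4319, 0.4041]
eef_rot: [-0.001, 0.037, 0.999, -0.0]
contact_force: [1.1, -0.7, -0.5]
gripper_width: 0.796
grip_force: 0.0
```

Run:
```python
from m import *
go([.485,-.4075,.023],3.0735)
```

```text
clock 4.4 turn/pi [-0.0002 -0.0009 -0.0019] shift/25mm in target axes [-3.132  1.192  9.366]  j6 est -2.2
```

>>> apply_moves(commands=[-0.78, 0.3, 0.9, 0, 0, -0.002, 70, -0.78, 0.3, 0.9, 0, 0, 0, 70, -0.78, 0.3, 0.9, 0, 0, 0, 70, -0.78, 0.3, 0.9, 0, 0, 0, 70, 0, 0, 0.9, 0, 0, 0, 70, 0, 0, 0.9, 0, 0, 0, 70, 0, 0, 0.9, 0, 0, 0, 70, 0, 0, 0.9, 0, 0, 0, 70, 0, 0, 0.9, 0, 0, 0, 70, 0, 0, 0.9, 0, 0, 0, 70])

```text
clock: 5.23
tool_pos: [0.4829, -0.4079, 0.1778]
eef_rot: [-0.001, 0.034, 0.999, -0.0]
contact_force: [0.4, -0.5, 0.4]
gripper_width: 0.79
grip_force: 0.0
```

>>> apply_moves(commands=[0, 0, 0.18, 0, 0, 0, 70, 0, 0, 0.17, 0, 0, 0, 70, 0, 0, 0, 0, 0, 0, 10, 0, 0, 0, 0, 0, 0, 10, 0, 0, 0, 0, 0, 0, 10, 0, 0, 0, 0, 0, 0, 10, 0, 0, 0, 0, 0, 0, 10, 0, 0, 0, 0, 0, 0, 10, 0, 0, 0, 0, 0, 0, 10, 0, 0, 0, 0, 0, 0, 10], squeeze=50)

```text
clock: 6.07
tool_pos: [0.4829, -0.4079, 0.1704]
eef_rot: [-0.001, 0.034, 0.999, -0.0]
contact_force: [-0.1, 0.4, 0.9]
gripper_width: 0.268
grip_force: 50.0
```

>>> apply_moves(commands=[0, 0, -0.5, 0, 0, 0, 10, 0, 0, -0.8, 0, 0, 0, 10, 0, 0, -0.9, 0, 0, 0, 10, 0, 0, -0.9, 0, 0, 0, 10, 0, 0, -0.9, 0, 0, 0, 10, 0, 0, -0.9, 0, 0, 0, 10, 0, 0, -0.9, 0, 0, 0, 10, 0, 0, -0.9, 0, 0, 0, 10, 0, 0, -0.6, 0, 0, 0, 10, 0, 0, -0.3, 0, 0, 0, 10])

```text
clock: 6.9
tool_pos: [0.4833, -0.4077, 0.3628]
eef_rot: [-0.001, 0.034, 0.999, -0.001]
contact_force: [1.0, -0.1, -4.5]
gripper_width: 0.268
grip_force: 50.0
```

>>> apply_moves(commands=[0, 0, 0, 0, 0, 0.02, 10, 0, 0, 0, 0, 0, 0.03, 10, 0, 0, 0, 0, 0, 0.033, 10, 0, 0, 0, 0, 0, 0.033, 10, 0, 0, 0, 0, 0, 0.033, 10, 0, 0, 0, 0, 0, 0.033, 10, 0, 0, 0, 0, 0, 0.033, 10, 0, 0, 0, 0, 0, 0.033, 10, 0, 0, 0, 0, 0, 0.033, 10, 0, 0, 0, 0, 0, 0.033, 10])

```text
clock: 7.73
tool_pos: [0.4832, -0.4078, 0.3594]
eef_rot: [-0.002, 0.505, 0.863, -0.001]
contact_force: [-0.1, -0.3, -3.6]
gripper_width: 0.266
grip_force: 50.0
```

>>> apply_moves(commands=[0, 0, 0, 0, 0, 0.033, 10, 0, 0, 0, 0, 0, 0.033, 10, 0, 0, 0, 0, 0, 0.033, 10, 0, 0, 0, 0, 0, 0.026, 10, 0, 0, 0, 0, 0, 0.01, 10, 0, 0, 0, 0, 0, 0, 10, 0, 0, 0, 0, 0, 0, 10, 0, 0, 0, 0, 0, 0, 10, 0, 0, 0, 0, 0, 0, 10, 0, 0, 0, 0, 0, 0, 10])

```text
clock: 8.57
tool_pos: [0.4834, -0.4079, 0.3601]
eef_rot: [-0.001, 0.673, 0.739, -0.001]
contact_force: [-0.1, 1.1, -4.1]
gripper_width: 0.27
grip_force: 50.0
```

Run:
```python
from m import *
p,d=save("top","t1"); P=cloud("top",d)
Q=box(P,(.3,.7),(-.67,-.2),(.19,.226)); print(rect(Q)); z=Q[:,2]; print(np.percentile(z,[5,50,95]))
go([.6507,.0254,.16],1.663); print(sensors.state()["tool_pos"])
```

```text
(array([ 472.5, -413.7]), array([ 47.8, 428.5]), 5.48, 644, np.float64(212.4))
[0.20741606 0.21240528 0.21730816]
clock 8.62 turn/pi [-0.0009  0.      0.0002] shift/25mm in target axes [16.642  8.26   2.124]  j6 est -0.05
[ 0.48339546 -0.4078913   0.36010423]
```

View pics/t1.png

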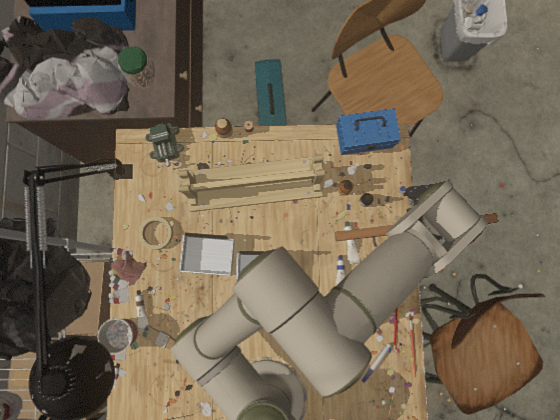

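The rail is gripped level and now parallel to the stand's slots. It sits at about (415,228), partly behind the arm.

>>> apply_moves(commands=[0.5, 0.25, 0, 0, 0, 0, 10, 0.8, 0.4, 0, 0, 0, 0, 10, 0.9, 0.45, 0, 0, 0, 0, 10, 0.9, 0.45, 0, 0, 0, 0, 10, 0.9, 0.45, 0, 0, 0, 0, 10, 0.9, 0.45, 0, 0, 0, 0, 10, 0.9, 0.45, 0, 0, 0, 0, 10, 0.9, 0.45, 0, 0, 0, 0, 10, 0.9, 0.45, 0, 0, 0, 0, 10, 0.9, 0.45, 0, 0, 0, 0, 10])

```text
clock: 9.45
tool_pos: [0.5699, -0.1845, 0.36]
eef_rot: [-0.001, 0.673, 0.739, -0.001]
contact_force: [0.1, 0.3, -3.5]
gripper_width: 0.271
grip_force: 50.0
```

>>> apply_moves(commands=[0.9, 0.45, 0, 0, 0, 0, 10, 0.9, 0.45, 0, 0, 0, 0, 10, 0.9, 0.45, 0, 0, 0, 0, 10, 0.9, 0.45, 0, 0, 0, 0, 10, 0.9, 0.45, 0, 0, 0, 0, 10, 0.9, 0.45, 0, 0, 0, 0, 10, 0.9, 0.45, 0, 0, 0, 0, 10, 0.9, 0.45, 0, 0, 0, 0, 10, 0.5, 0.25, 0, 0, 0, 0, 10, 0.45, 0.21, 0, 0, 0, 0, 10])

```text
clock: 10.28
tool_pos: [0.6519, 0.0275, 0.3594]
eef_rot: [-0.001, 0.673, 0.74, -0.001]
contact_force: [-0.4, 0.0, -4.9]
gripper_width: 0.267
grip_force: 50.0
```

Run:
```python
from m import *
for n in("top","side"):
    p,d=save(n,n+"2"); P=cloud(n,d)
    th=np.radians(5.3); ex=np.array([np.cos(th),np.sin(th)]); ey=np.array([-ex[1],ex[0]]); o=np.array([.6507,.0254])
    # bar points in stand frame, top face height ~.214
    Q=box(P,(.5,.8),(-.3,.35),(.192,.225)); s=np.c_[(Q[:,:2]-o)@ex,(Q[:,:2]-o)@ey,Q[:,2]]
    print(n,len(Q),np.percentile(Q[:,2],[5,50,95]))
    for a in np.arange(-.22,.22,.04):
        k=s[(s[:,1]>a)&(s[:,1]<a+.04)&(s[:,2]>.205)]
        if len(k)>5: print(round(a+.02,2),len(k),np.round(np.percentile(k[:,0],[3,97]),4),np.round(k[:,2].max(),3))
    print("y ext",s[:,1].min(),s[:,1].max())
go([.6507,.0254,.156],1.663)
```

```text
top 1053 [0.20012668 0.21263255 0.21770845]
-0.2 124 [-0.0092  0.0125] 0.219
-0.16 137 [-0.0096  0.0135] 0.22
-0.12 159 [-0.0272  0.0131] 0.224
-0.08 134 [-0.0097  0.013 ] 0.219
-0.04 52 [-0.0268  0.012 ] 0.223
0.04 24 [0.0036 0.0131] 0.216
0.08 14 [0.0052 0.0132] 0.214
0.12 69 [-0.0104  0.0119] 0.217
0.16 135 [-0.0111  0.0127] 0.216
0.2 110 [-0.0107  0.0118] 0.216
y ext -0.2167970851178799 0.2128340917808305
side 666 [0.19612184 0.21413493 0.2212521 ]
-0.2 97 [-0.0104  0.0128] 0.218
-0.16 70 [-0.0109  0.0114] 0.217
-0.12 82 [-0.0339  0.0118] 0.224
-0.08 57 [-0.0112  0.0113] 0.218
-0.04 66 [-0.0349  0.0111] 0.224
0.0 104 [-0.0262  0.0258] 0.225
0.04 28 [-0.0375  0.0118] 0.225
0.08 9 [-0.0118  0.01  ] 0.216
0.12 10 [-0.0343 -0.0109] 0.222
y ext -0.21866140239543602 0.19285108267906773
clock 10.38 turn/pi [-0.0009  0.      0.0007] shift/25mm in target axes [-0.067 -0.056  2.252]  j6 est -0.05
```

View pics/side2.png

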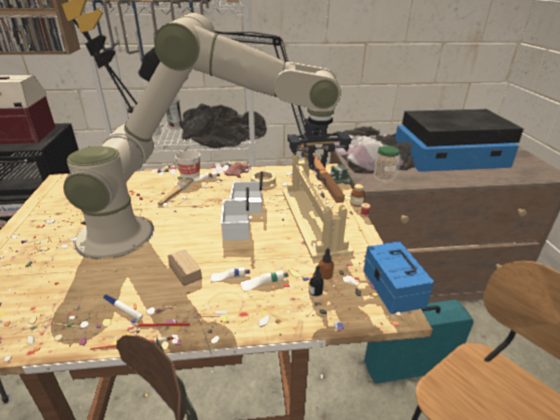

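The side view shows the rail hovering over both slots with its hooks to the front. I'll lower it slowly and watch the contact force.

>>> apply_moves(commands=[0, -0.03, 0.3, 0, 0, 0, 10, 0, 0, 0.3, 0, 0, 0, 10, 0, 0, 0.2, 0, 0, 0, 10, 0, 0, 0.1, 0, 0, 0, 10, 0, 0, 0.1, 0, 0, 0, 10, 0, 0, 0.1, 0, 0, 0, 10, 0, 0, 0.05, 0, 0, 0, 10, 0, 0, 0.05, 0, 0, 0, 10, 0, 0, 0.05, 0, 0, 0, 10, 0, 0, 0, 0, 0, 0, 10])

```text
clock: 11.22
tool_pos: [0.651, 0.0257, 0.3281]
eef_rot: [-0.001, 0.674, 0.739, -0.001]
contact_force: [-0.1, -0.2, -4.0]
gripper_width: 0.268
grip_force: 50.0
```

>>> apply_moves(commands=[0, 0, 0.15, 0, 0, 0, 10, 0, 0, 0.15, 0, 0, 0, 10, 0, 0, 0.15, 0, 0, 0, 10, 0, 0, 0.1, 0, 0, 0, 10, 0, 0, 0.1, 0, 0, 0, 10, 0, 0, 0.1, 0, 0, 0, 10, 0, 0, 0.1, 0, 0, 0, 10, 0, 0, 0.05, 0, 0, 0, 10, 0, 0, 0.05, 0, 0, 0, 10, 0, 0, 0, 0, 0, 0, 10])

```text
clock: 12.05
tool_pos: [0.651, 0.0256, 0.3044]
eef_rot: [-0.001, 0.674, 0.739, -0.001]
contact_force: [2.9, -0.7, -5.5]
gripper_width: 0.271
grip_force: 50.0
```

>>> apply_moves(commands=[0, 0, 0.05, 0, 0, 0, 10, 0, 0, 0, 0, 0, 0, 10, 0, 0, 0, 0, 0, 0, 35, 0, 0, 0, 0, 0, 0, 45, 0, 0, 0, 0, 0, 0, 55, 0, 0, 0, 0, 0, 0, 55, 0, 0, -0.3, 0, 0, 0, 55, 0, 0, -0.8, 0, 0, 0, 55, 0, 0, -1, 0, 0, 0, 55, 0, 0, -1, 0, 0, 0, 55])

```text
clock: 12.88
tool_pos: [0.651, 0.0258, 0.3822]
eef_rot: [-0.001, 0.674, 0.739, -0.001]
contact_force: [-0.1, -1.0, -0.1]
gripper_width: 0.626
grip_force: 0.0
```

Run:
```python
from m import *
go([.4815,.163,.18],1.475)
```

```text
clock 12.88 turn/pi [-0.001   0.0002  0.06  ] shift/25mm in target axes [ 4.816 -7.273  2.207]  j6 est 0.42
```

>>> apply_moves(commands=[0, 0, 0, -0.001, 0, 0.03, 55, 0, 0, 0, 0, 0, 0.03, 55, 0.6, -0.91, 0, 0, 0, 0, 55, 0.6, -0.91, 0, 0, 0, 0, 55, 0.6, -0.91, 0, 0, 0, 0, 55, 0.6, -0.91, 0, 0, 0, 0, 55, 0.6, -0.91, 0.2, 0, 0, 0, 55, 0.6, -0.91, 0.5, 0, 0, 0, 55, 0.6, -0.91, 0.6, 0, 0, 0, 55, 0.6, -0.9, 0.6, 0, 0, 0, 55])

```text
clock: 13.72
tool_pos: [0.4805, 0.1632, 0.3335]
eef_rot: [0.001, 0.74, 0.672, 0.001]
contact_force: [0.5, 0.6, 0.1]
gripper_width: 0.626
grip_force: 0.0
```

```bash
cat >> m.py <<'E'
def sf(P2,o=(.6507,.0254),th=np.radians(5.3)):
    ex=np.array([np.cos(th),np.sin(th)]); ey=np.array([-ex[1],ex[0]]); return (P2-np.array(o))@ex,(P2-np.array(o))@ey
def railcheck(P):
    Q=box(P,(.55,.75),(-.25,.3),(.145,.2)); x,y=sf(Q[:,:2])
    for a in np.arange(-.21,.21,.02):
        m=(y>a)&(y<a+.02)
        if m.sum()>4: print("y%.2f n%d x[%.4f %.4f] zmed %.4f zmax %.4f"%(a+.01,m.sum(),x[m].min(),x[m].max(),np.median(Q[m,2]),Q[m,2].max()))
    print("yext",y[Q[:,2]<.166].min(),y.max())
E
python3 - <<'E'
from m import *
p,d=save("top","t3"); railcheck(cloud("top",d))
go([.4815,.163,.099],1.475)
E
```

```text
y-0.20 n130 x[-0.0292 0.0317] zmed 0.1589 zmax 0.1675
y-0.18 n119 x[-0.0296 0.0321] zmed 0.1574 zmax 0.1689
y-0.16 n64 x[-0.0113 0.0117] zmed 0.1565 zmax 0.1640
y-0.14 n65 x[-0.0124 0.0124] zmed 0.1564 zmax 0.1635
y-0.12 n83 x[-0.0387 0.0129] zmed 0.1581 zmax 0.1772
y-0.10 n65 x[-0.0117 0.0135] zmed 0.1556 zmax 0.1618
y-0.08 n65 x[-0.0121 0.0127] zmed 0.1567 zmax 0.1619
y-0.06 n83 x[-0.0394 0.0113] zmed 0.1578 zmax 0.1756
y-0.04 n64 x[-0.0121 0.0138] zmed 0.1559 zmax 0.1609
y-0.02 n65 x[-0.0121 0.0121] zmed 0.1570 zmax 0.1615
y-0.00 n64 x[-0.0117 0.0125] zmed 0.1562 zmax 0.1612
y0.02 n66 x[-0.0118 0.0125] zmed 0.1565 zmax 0.1625
y0.04 n79 x[-0.0389 0.0125] zmed 0.1574 zmax 0.1759
y0.06 n69 x[-0.0241 0.0134] zmed 0.1567 zmax 0.1634
y0.08 n63 x[-0.0121 0.0132] zmed 0.1561 zmax 0.1617
y0.10 n63 x[-0.0122 0.0122] zmed 0.1556 zmax 0.1610
y0.12 n88 x[-0.0399 0.0121] zmed 0.1573 zmax 0.1780
y0.14 n63 x[-0.0122 0.0127] zmed 0.1564 zmax 0.1620
y0.16 n65 x[-0.0116 0.0121] zmed 0.1562 zmax 0.1632
y0.18 n121 x[-0.0300 0.0295] zmed 0.1581 zmax 0.1665
y0.20 n126 x[-0.0301 0.0317] zmed 0.1594 zmax 0.1673
yext -0.21875214228248743 0.21126723814426132
clock 13.77 turn/pi [-0.0016  0.0001  0.0006] shift/25mm in target axes [-0.084  0.177  3.382]  j6 est 0.42
```

>>> apply_moves(commands=[-0.04, 0.09, 0.5, -0.0016, 0, 0, 55, -0.04, 0.08, 0.5, 0, 0, 0, 55, 0, 0, 0.5, 0, 0, 0, 55, 0, 0, 0.5, 0, 0, 0, 55, 0, 0, 0.5, 0, 0, 0, 55, 0, 0, 0.4, 0, 0, 0, 55, 0, 0, 0.3, 0, 0, 0, 55, 0, 0, 0.18, 0, 0, 0, 55, 0, 0, 0, 0, 0, 0, 55, 0, 0, 0, 0, 0, 0, 40])

```text
clock: 14.6
tool_pos: [0.4863, 0.1601, 0.249]
eef_rot: [0.002, 0.74, 0.672, 0.002]
contact_force: [0.2, -0.7, 0.6]
gripper_width: 0.569
grip_force: 0.0
```

>>> apply_moves(commands=[0, 0, 0, 0, 0, 0, 20, 0, 0, 0, 0, 0, 0, 2, 0, 0, 0, 0, 0, 0, 2, 0, 0, 0, 0, 0, 0, 2, 0, 0, 0, 0, 0, 0, 2, 0, 0, 0, 0, 0, 0, 2, 0, 0, 0, 0, 0, 0, 2, 0, 0, 0, 0, 0, 0, 2, 0, 0, 0, 0, 0, 0, 2, 0, 0, 0, 0, 0, 0, 2], squeeze=58)

```text
clock: 15.43
tool_pos: [0.4857, 0.1602, 0.2488]
eef_rot: [0.001, 0.74, 0.672, 0.001]
contact_force: [-5.5, -0.8, 5.5]
gripper_width: 0.108
grip_force: 57.7
```

>>> apply_moves(commands=[0, 0, -0.2, 0, 0, 0, 2, 0, 0, -0.4, 0, 0, 0, 2, 0, 0, -0.8, 0, 0, 0, 2, 0, 0, -0.8, 0, 0, 0, 2, 0, 0, -0.8, 0, 0, 0, 2, 0, 0, -0.8, 0, 0, 0, 2, 0, 0, -0.7, 0, 0, 0, 2, 0, 0, -0.4, 0, 0, 0, 2, 0, 0, -0.2, 0, 0, 0, 2, 0, 0, 0, 0, 0, 0, 2])

```text
clock: 16.27
tool_pos: [0.4855, 0.1602, 0.3769]
eef_rot: [0.003, 0.74, 0.672, 0.002]
contact_force: [0.1, -0.0, -2.1]
gripper_width: 0.108
grip_force: 57.9
```

```bash
cat >> m.py <<'E'
def hook(side,x=-.025,rc=(.651,.0257),off=-.0035,th=np.radians(5.3)):
    ex=np.array([np.cos(th),np.sin(th)]); ey=np.array([-ex[1],ex[0]]); return np.array(rc)+ex*x+ey*(off+side*.085)
E
python3 - <<'E'
from m import *
p,d=save("side","s4")
h=hook(1); print(h); go([h[0],h[1],.1845+.019+.004],1.663); s=sensors.state(); print(s["tool_pos"],s["contact_force"],s["ft_torque"])
E
```

```text
[0.61857868 0.1045423 ]
clock 16.32 turn/pi [ 0.0017  0.0003 -0.0599] shift/25mm in target axes [-2.706  5.099  0.854]  j6 est 0.08
[0.48541727 0.16017638 0.37584758] [ 0.74216859 -0.1053914  -3.69901995] [-0.01497177 -0.29293356  0.00866662]
```

View pics/s4.png

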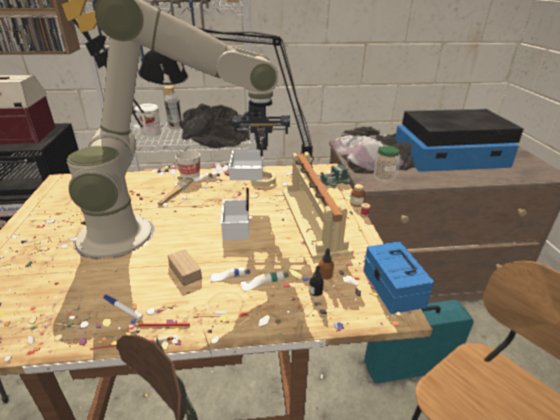

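The side view shows the tray held level at (246,165) and the rail seated in the slots. I'll move the tray above the left hooks.

>>> apply_moves(commands=[0, 0, 0, 0, 0, -0.03, 2, 0, 0, 0, 0.0017, 0, -0.03, 2, -0.35, 0.6, 0, 0, 0, 0, 2, -0.4, 0.7, 0, 0, 0, 0, 2, -0.4, 0.8, 0, 0, 0, 0, 2, -0.4, 0.8, 0, 0, 0, 0, 2, -0.4, 0.8, 0, 0, 0, 0, 2, -0.4, 0.7, 0, 0, 0, 0, 2, -0.3, 0.5, 0, 0, 0, 0, 2, -0.17, 0.2, 0, 0, 0, 0, 2])

```text
clock: 17.15
tool_pos: [0.6182, 0.1017, 0.3716]
eef_rot: [-0.007, 0.674, 0.739, -0.006]
contact_force: [-24.8, 4.7, -7.3]
gripper_width: 0.115
grip_force: 59.1
```

```bash
cat >> m.py <<'E'
def st(n,m=""):
    p,d=save(n,m); P=cloud(n,d); return p,P
def insf(P,xr,yr,zr):
    x,y=sf(P[...,:2]); S=np.stack([x,y,P[...,2]],-1); return box(S,xr,yr,zr)
E
python3 - <<'E'
from m import *
for n in("top","side"):
    p,P=st(n,n+"5")
    H=insf(P,(-.06,.02),(-.02,.18),(.2,.24)); print(n,"handle",rect(H),np.percentile(H[:,2],[2,98]).round(4))
    m=insf(P,(-.15,-.03),(-.02,.18),(.12,.19))
    A=np.c_[m[:,:2],np.ones(len(m))]; 
    for lo in(.165,): 
        k=m[m[:,2]>lo]; 
        if len(k)>20: print("rim",rect(k),np.linalg.lstsq(np.c_[k[:,:2],np.ones(len(k))],k[:,2],rcond=None)[0].round(3))
h=hook(1); go([h[0],h[1]-.003,.1845+.019],1.663); print(sensors.state()["tool_pos"])
E
```

```text
top handle (array([-28.1,  82. ]), array([ 10.6, 120.9]), 2.79, 44, np.float64(217.7)) [0.204  0.2267]
rim (array([-87. ,  41.5]), array([111.6,  72.3]), 3.79, 155, np.float64(175.3)) [-0.072  0.016  0.167]
side handle (array([-33.9,  81.8]), array([ 39.7, 119.5]), 22.3, 163, np.float64(219.5)) [0.2025 0.2387]
rim (array([-87.1,  81.8]), array([118.8, 159. ]), 4.86, 372, np.float64(173.7)) [-0.05   0.025  0.167]
clock 17.25 turn/pi [-0.0066 -0.0002  0.0003] shift/25mm in target axes [-0.     0.034  0.807]  j6 est 0.07
[0.61773625 0.10146819 0.37066533]
```

>>> apply_moves(commands=[0, -0.2, 0, 0, 0, 0, 2, 0, -0.1, -0.2, 0, 0, 0, 2, 0, 0, -0.2, 0, 0, 0, 2, 0, 0, -0.1, 0, 0, 0, 2, 0, 0, 0, 0, 0, 0, 2, 0, 0, 0, 0, 0, 0, 2, 0, 0, 0, 0, 0, 0, 2, 0, 0, 0, 0, 0, 0, 2, 0, 0, 0, 0, 0, 0, 2, 0, 0, 0, 0, 0, 0, 2])

```text
clock: 18.08
tool_pos: [0.6102, 0.1014, 0.3857]
eef_rot: [-0.005, 0.673, 0.739, -0.005]
contact_force: [-14.5, 0.0, -1.9]
gripper_width: 0.109
grip_force: 58.2
```

Run:
```python
from m import *
for n in("top","side"):
    p,P=st(n,n+"6")
    H=insf(P,(-.06,.0),(-.02,.18),(.207,.235)); print(n,"handle",rect(H),np.percentile(H[:,2],[2,98]).round(4))
    k=insf(P,(-.16,-.04),(-.02,.18),(.165,.195))
    print("rim",rect(k),np.linalg.lstsq(np.c_[k[:,:2],np.ones(len(k))],k[:,2],rcond=None)[0].round(3))
h=hook(1); go([h[0],h[1]-.003,.1845+.019],1.663); print(sensors.state()["tool_pos"],sensors.state()["contact_force"],sensors.state()["ft_torque"])
```

```text
top handle (array([-34.9,  83.1]), array([122.9,  10.5]), 89.59, 49, np.float64(231.2)) [0.2083 0.235 ]
rim (array([-103.7,   22.5]), array([ 59.7, 125.1]), 63.75, 139, np.float64(184.0)) [-0.034 -0.069  0.18 ]
side handle (array([-32.3,  55.8]), array([36. , 69.1]), 15.33, 85, np.float64(228.9)) [0.2123 0.2349]
rim (array([-94.4,  83.1]), array([159.2, 108.6]), 89.99, 484, np.float64(176.7)) [-0.053  0.01   0.171]
clock 18.18 turn/pi [-0.0041 -0.0001  0.0003] shift/25mm in target axes [-0.027  0.333  1.408]  j6 est 0.07
[0.61023022 0.10143674 0.38569768] [-14.58243612  -0.40729426  -2.22849235] [-1.87757183e-03  2.76998539e+00 -7.65139411e-02]
```

Run:
```python
from m import *
p=cv2.imread("pics/side6.png")[110:250,200:380]; q=cv2.imread("pics/top6.png")[140:280,150:350]
cv2.imwrite("pics/c6.png",np.hstack([cv2.resize(p,(515,400),interpolation=cv2.INTER_CUBIC),cv2.resize(q,(280,400)) if 0 else cv2.resize(q,(285,200))[:200].repeat(1,0) if 0 else cv2.copyMakeBorder(cv2.resize(q,(285,200)),0,200,0,0,cv2.BORDER_CONSTANT)]))
P=cloud("side",np.load("pics/side6.npy")); railcheck(P)
```

```text
y-0.20 n136 x[-0.0313 0.0300] zmed 0.1585 zmax 0.1659
y-0.18 n60 x[-0.0303 0.0260] zmed 0.1599 zmax 0.1668
y-0.16 n34 x[-0.0116 0.0139] zmed 0.1591 zmax 0.1616
y-0.14 n37 x[-0.0127 0.0117] zmed 0.1582 zmax 0.1617
y-0.12 n63 x[-0.0363 0.0118] zmed 0.1613 zmax 0.1810
y-0.10 n27 x[-0.0120 0.0125] zmed 0.1596 zmax 0.1621
y-0.08 n30 x[-0.0125 0.0119] zmed 0.1590 zmax 0.1627
y-0.06 n57 x[-0.0367 0.0115] zmed 0.1604 zmax 0.1827
y-0.04 n20 x[-0.0122 0.0111] zmed 0.1594 zmax 0.1612
y-0.02 n27 x[-0.0128 0.0111] zmed 0.1589 zmax 0.1620
y-0.00 n122 x[-0.1000 0.0111] zmed 0.1638 zmax 0.1867
y0.02 n150 x[-0.0991 0.0118] zmed 0.1608 zmax 0.1985
y0.04 n50 x[-0.0412 0.0119] zmed 0.1610 zmax 0.1972
y0.06 n34 x[-0.0423 0.0113] zmed 0.1602 zmax 0.1819
y0.08 n38 x[-0.0417 0.0121] zmed 0.1606 zmax 0.1831
y0.10 n52 x[-0.0899 0.0103] zmed 0.1573 zmax 0.1819
y0.12 n61 x[-0.0901 0.0126] zmed 0.1590 zmax 0.1837
y0.14 n58 x[-0.0860 0.0113] zmed 0.1569 zmax 0.1972
y0.16 n159 x[-0.0851 0.0116] zmed 0.1643 zmax 0.1870
y0.18 n38 x[-0.0242 0.0299] zmed 0.1588 zmax 0.1669
y0.20 n12 x[-0.0213 0.0276] zmed 0.1627 zmax 0.1656
yext -0.2205316502411035 0.20967936588972594
```

View pics/c6.png

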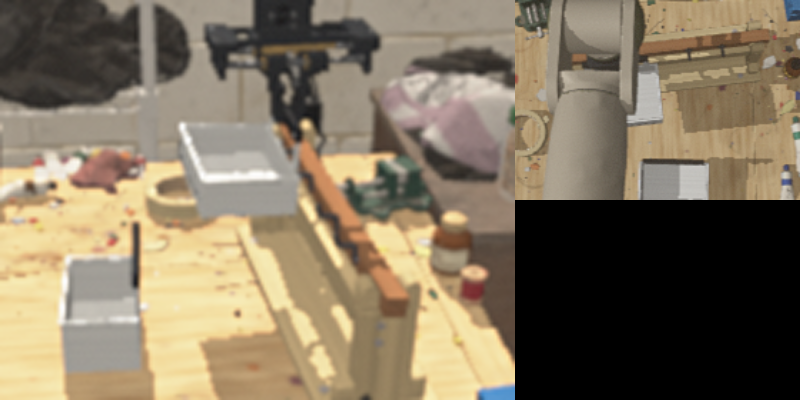

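The crop shows the tray in front of the hooks, held too high, so its back wall was pressing on the hook tips. The hooks have to enter the 34 mm opening under the handle. I'll back off, lower, and go in at the right height.

>>> apply_moves(commands=[0, -0.2, 0, 0, 0, 0, 2, 0, -0.4, 0, 0, 0, 0, 2, 0, -0.4, 0, 0, 0, 0, 2, 0, -0.3, 0, -0.002, 0, 0, 2, 0, 0, 0, -0.002, 0, 0, 2, 0, 0, 0, 0, 0, 0, 2, 0, 0, 0, 0, 0, 0, 2, 0, 0, 0, 0, 0, 0, 2, 0, 0, 0, 0, 0, 0, 2, 0, 0, 0, 0, 0, 0, 2])

```text
clock: 19.02
tool_pos: [0.5793, 0.0981, 0.3885]
eef_rot: [0.005, 0.674, 0.739, 0.004]
contact_force: [-0.2, -0.5, -3.1]
gripper_width: 0.105
grip_force: 57.9
```

Run:
```python
from m import *
for n in("top","side"):
    p,P=st(n,n+"7")
    H=insf(P,(-.09,-.03),(-.02,.18),(.215,.235)); print(n,"handle",rect(H) if len(H)>4 else 0,np.percentile(H[:,2],[2,98]).round(4))
    k=insf(P,(-.19,-.07),(-.02,.18),(.165,.200))
    print("rim",rect(k),np.linalg.lstsq(np.c_[k[:,:2],np.ones(len(k))],k[:,2],rcond=None)[0].round(3))
    k=k[np.argsort(k[:,0])]; print("front z",np.round(np.percentile(k[:30,2],[10,50,90]),4),k[:30,0].mean(),"back",np.round(np.percentile(k[-30:,2],[10,50,90]),4),k[-30:,0].mean())
h=hook(1); go([h[0],h[1]-.003,.1845+.019],1.663); s=sensors.state();print(s["tool_pos"],s["contact_force"],s["ft_torque"])
```

```text
top handle (array([-64.1,  82.5]), array([  9.9, 122.1]), 2.79, 15, np.float64(232.8)) [0.2214 0.2344]
rim (array([-120.4,   82.1]), array([152.5,  99.8]), 89.79, 108, np.float64(183.0)) [ 0.02  -0.012  0.186]
front z [0.1723 0.1833 0.1869] -0.16885681395207364 back [0.181  0.1833 0.188 ] -0.08472916709789786
side handle (array([-57.3,  53.1]), array([34.2, 63.6]), 13.63, 54, np.float64(229.7)) [0.2197 0.2349]
rim (array([-121.6,   82.5]), array([161.4, 101.5]), 89.66, 412, np.float64(177.0)) [-0.017  0.006  0.174]
front z [0.1678 0.1769 0.186 ] -0.17118219470529414 back [0.1689 0.1764 0.184 ] -0.07496511938792454
clock 19.12 turn/pi [0.0039 0.0003 0.0001] shift/25mm in target axes [-0.008  1.58   1.524]  j6 est 0.07
[0.57923214 0.09810306 0.38859745] [ 0.56702635  1.17634921 -3.85988683] [-0.10478878 -0.23613636 -0.01904879]
```

>>> apply_moves(commands=[0, 0, 0.3, 0.002, 0, 0, 2, 0, 0, 0.4, 0.002, 0, 0, 2, 0, 0, 0.4, 0, 0, 0, 2, 0, 0, 0.24, 0, 0, 0, 2, 0, 0.1, 0, 0, 0, 0, 2, 0, 0.2, 0, 0, 0, 0, 2, 0, 0.2, 0, 0, 0, 0, 2, 0, 0.2, 0, 0, 0, 0, 2, 0, 0.1, 0, 0, 0, 0, 2, 0, 0, 0, 0, 0, 0, 2])

```text
clock: 19.95
tool_pos: [0.5997, 0.0999, 0.3553]
eef_rot: [0.001, 0.674, 0.739, -0.0]
contact_force: [1.0, 0.4, -3.4]
gripper_width: 0.104
grip_force: 57.9
```

Run:
```python
from m import *
h=hook(1); go([h[0],h[1]-.003,.1845+.019],1.663); s=sensors.state();print(s["tool_pos"],s["contact_force"],s["ft_torque"])
```

```text
clock 19.95 turn/pi [0.0002 0.0004 0.0001] shift/25mm in target axes [-0.005  0.756  0.191]  j6 est 0.07
[0.59974089 0.09991588 0.35527312] [ 1.00303991  0.41357707 -3.43462053] [ 0.01714338 -0.20372378 -0.00922383]
```

>>> apply_moves(commands=[0, 0.15, 0, 0, 0, 0, 2, 0, 0.2, 0, 0, 0, 0, 2, 0, 0.2, 0, 0, 0, 0, 2, 0, 0.15, 0, 0, 0, 0, 2, 0, 0.05, 0, 0, 0, 0, 2, 0, 0, 0, 0, 0, 0, 2, 0, 0, 0, 0, 0, 0, 2, 0, 0, 0, 0, 0, 0, 2, 0, 0, 0, 0, 0, 0, 2, 0, 0, 0, 0, 0, 0, 2])

```text
clock: 20.78
tool_pos: [0.6178, 0.1017, 0.3553]
eef_rot: [0.0, 0.674, 0.739, -0.0]
contact_force: [-0.3, 0.1, -3.5]
gripper_width: 0.108
grip_force: 57.9
```

Run:
```python
from m import *
p,P=st("top","t8"); H=insf(P,(-.06,.0),(-.02,.18),(.19,.215)); print("handle",rect(H))
h=hook(1); go([h[0],h[1]-.003,.1645+.024],1.663); s=sensors.state();print(s["tool_pos"],s["contact_force"],s["ft_torque"])
```

```text
handle (array([-25.8,  81.8]), array([122.5,  11. ]), 89.54, 47, np.float64(202.2))
clock 20.83 turn/pi [0.     0.0003 0.0001] shift/25mm in target axes [-0.008  0.031  0.791]  j6 est 0.07
[0.61778511 0.10166579 0.35528429] [ 0.34073446  0.22693004 -3.6184291 ] [-0.01559281 -0.21617564  0.04627098]
```

>>> apply_moves(commands=[0, 0.05, 0.1, 0, 0, 0, 2, 0, 0, 0.1, 0, 0, 0, 2, 0, 0, 0.1, 0, 0, 0, 2, 0, 0, 0.1, 0, 0, 0, 2, 0, 0, 0.1, 0, 0, 0, 2, 0, 0, 0.1, 0, 0, 0, 2, 0, 0, 0.08, 0, 0, 0, 2, 0, 0, 0.04, 0, 0, 0, 2, 0, 0, 0, 0, 0, 0, 2, 0, 0, 0, 0, 0, 0, 2])

```text
clock: 21.67
tool_pos: [0.6191, 0.1018, 0.3373]
eef_rot: [0.0, 0.674, 0.739, -0.0]
contact_force: [0.0, -0.5, -2.8]
gripper_width: 0.106
grip_force: 57.9
```

>>> apply_moves(commands=[0, 0, 0.04, 0, 0, 0, 2, 0, 0, 0.03, 0, 0, 0, 2, 0, 0, 0.03, 0, 0, 0, 2, 0, 0, 0.02, 0, 0, 0, 2, 0, 0, 0, 0, 0, 0, 2, 0, 0, 0, 0, 0, 0, 2, 0, 0, 0, 0, 0, 0, 2, 0, 0, 0, 0, 0, 0, 2, 0, 0, 0, 0, 0, 0, 2, 0, 0, 0, 0, 0, 0, 2])

```text
clock: 22.5
tool_pos: [0.6191, 0.1018, 0.3351]
eef_rot: [0.001, 0.674, 0.739, 0.0]
contact_force: [-4.1, 1.4, 6.1]
gripper_width: 0.109
grip_force: 57.9
```

Run:
```python
from m import *
p,P=st("top","t9"); H=insf(P,(-.06,.0),(-.02,.18),(.172,.215)); print("handle",rect(H))
s=sensors.state();print(s["tool_pos"],s["contact_force"],s["ft_torque"])
```

```text
handle (array([-23.6,  82.6]), array([122.7,   9.8]), 89.21, 43, np.float64(182.5))
[0.61910353 0.10184725 0.33508129] [-1.64391975  0.88097022  5.76415573] [-0.10003254  0.1348752  -0.00708466]
```

>>> apply_moves(commands=[0, 0, 0, 0, 0, 0, 14, 0, 0, 0, 0, 0, 0, 20, 0, 0, 0, 0, 0, 0, 30, 0, 0, 0, 0, 0, 0, 40, 0, 0, 0, 0, 0, 0, 40, 0, 0, -0.2, 0, 0, 0, 40, 0, 0, -0.5, 0, 0, 0, 40, 0, 0, -0.8, 0, 0, 0, 40, 0, 0, -0.8, 0, 0, 0, 40, 0, 0, -0.5, 0, 0, 0, 40])

```text
clock: 23.38
tool_pos: [0.6191, 0.1018, 0.4068]
eef_rot: [0.001, 0.674, 0.739, 0.0]
contact_force: [0.6, -0.1, -0.1]
gripper_width: 0.454
grip_force: 0.0
```

Run:
```python
from m import *
for n in("top","side"):
    p,P=st(n,n+"10"); H=insf(P,(-.06,.0),(-.02,.18),(.178,.195)); print("handle",rect(H))
    k=insf(P,(-.16,-.045),(-.0,.18),(.115,.145)); print("rim",rect(k),np.linalg.lstsq(np.c_[k[:,:2],np.ones(len(k))],k[:,2],rcond=None)[0].round(3))
    b=insf(P,(-.02,.02),(-.16,.0),(.145,.168));b=b[abs(b[:,0])<.011]; print("rail top",rect(b),np.linalg.lstsq(np.c_[b[:,:2],np.ones(len(b))],b[:,2],rcond=None)[0].round(3))
go([.4275,.003,.18],np.radians(87.7))
```

```text
handle (array([-25.8,  82.1]), array([ 11.4, 120.9]), 1.22, 35, np.float64(182.7))
rim (array([-106.1,   23.6]), array([ 56.6, 112.3]), 50.78, 99, np.float64(129.4)) [ 0.032 -0.016  0.133]
rail top (array([  0., -80.]), array([159.6,  21.9]), 89.97, 451, np.float64(156.7)) [ 0.085 -0.002  0.156]
handle (array([-26.8,  79.5]), array([ 11.1, 121.4]), 0.04, 65, np.float64(184.6))
rim (array([-89.7,  81.2]), array([ 89.2, 158.4]), 0.01, 289, np.float64(124.9)) [-0.008  0.001  0.124]
rail top (array([ -0.2, -79.8]), array([159.2,  21.4]), 89.97, 176, np.float64(158.2)) [ 0.013 -0.001  0.158]
clock 23.48 turn/pi [0.0015 0.0004 0.0422] shift/25mm in target axes [-4.259 -7.499  3.192]  j6 est 0.05
```

View pics/side10.png

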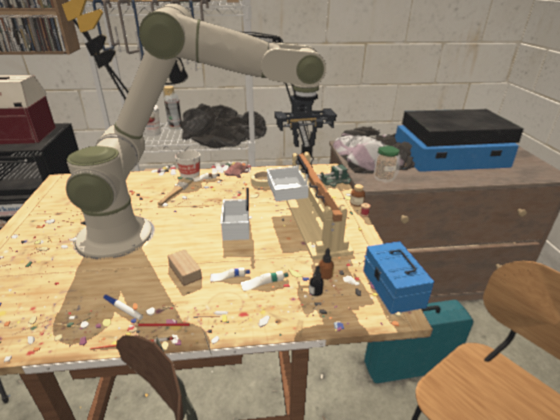

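The tray is hanging on the left hooks at (288,182). Next is the deep bin.

>>> apply_moves(commands=[0, 0, 0, 0.0015, 0, 0.021, 55, 0, 0, 0, 0, 0, 0.021, 55, -0.53, -0.94, 0, 0, 0, 0, 55, -0.53, -0.94, 0, 0, 0, 0, 55, -0.53, -0.94, 0, 0, 0, 0, 55, -0.53, -0.94, 0, 0, 0, 0, 55, -0.53, -0.94, 0, 0, 0, 0, 55, -0.53, -0.94, 0.4, 0, 0, 0, 55, -0.53, -0.94, 0.5, 0, 0, 0, 55, -0.53, -0.94, 0.5, 0, 0, 0, 55])

```text
clock: 24.32
tool_pos: [0.4254, 0.003, 0.3691]
eef_rot: [-0.001, 0.721, 0.693, -0.002]
contact_force: [0.4, -0.3, 0.2]
gripper_width: 0.624
grip_force: 0.0
```

>>> apply_moves(commands=[0, 0, 0.6, 0, 0, 0, 55, 0, 0, 0.6, 0, 0, 0, 55, 0, 0, 0.6, 0, 0, 0, 55, 0, 0, 0.5, 0, 0, 0, 55, 0, 0, 0.5, 0, 0, 0, 55, 0, 0, 0, 0, 0, 0, 55, 0, 0, 0, 0, 0, 0, 55, 0, 0, 0, 0, 0, 0, 55, 0, 0, 0, 0, 0, 0, 55, 0, 0, 0, 0, 0, 0, 55])

```text
clock: 25.15
tool_pos: [0.4267, 0.0032, 0.3008]
eef_rot: [-0.001, 0.721, 0.693, -0.002]
contact_force: [-0.1, -1.2, -0.9]
gripper_width: 0.625
grip_force: 0.0
```

Run:
```python
from m import *
go([.4275,.003,.120],np.radians(87.7))
```

```text
clock 25.15 turn/pi [-0.0011  0.0006  0.0002] shift/25mm in target axes [-0.006  0.034  1.35 ]  j6 est 0.05
```

>>> apply_moves(commands=[0, 0.03, 0.4, -0.001, 0, 0, 55, 0, 0, 0.4, 0, 0, 0, 55, 0, 0, 0.35, 0, 0, 0, 55, 0, 0, 0.2, 0, 0, 0, 55, 0, 0, 0, 0, 0, 0, 40, 0, 0, 0, 0, 0, 0, 20, 0, 0, 0, 0, 0, 0, 2, 0, 0, 0, 0, 0, 0, 2, 0, 0, 0, 0, 0, 0, 2, 0, 0, 0, 0, 0, 0, 2], squeeze=58)

```text
clock: 25.98
tool_pos: [0.4273, 0.0031, 0.2667]
eef_rot: [0.0, 0.721, 0.693, -0.001]
contact_force: [-0.4, -0.4, 0.1]
gripper_width: 0.19
grip_force: 0.0
```

>>> apply_moves(commands=[0, 0, 0, 0, 0, 0, 2, 0, 0, 0, 0, 0, 0, 2, 0, 0, -0.3, 0, 0, 0, 2, 0, 0, -0.6, 0, 0, 0, 2, 0, 0, -0.7, 0, 0, 0, 2, 0, 0, -0.7, 0, 0, 0, 2, 0, 0, -0.6, 0, 0, 0, 2, 0, 0, -0.4, 0, 0, 0, 2, 0, 0, -0.1, 0, 0, 0, 2, 0, 0, 0, 0, 0, 0, 2])

```text
clock: 26.82
tool_pos: [0.4273, 0.0033, 0.352]
eef_rot: [0.0, 0.721, 0.693, -0.001]
contact_force: [-1.2, -0.8, -3.2]
gripper_width: 0.107
grip_force: 58.0
```

Run:
```python
from m import *
for n in("top","side"):
    p,P=st(n,n+"11")
    k=insf(P,(-.06,-.028),(-.15,-.03),(.166,.185)); print(n,"tips",np.round(k,4)[:,:].tolist()[:14])
    H=box(P,(.38,.46),(-.08,.09),(.185,.215)); print("handle",rect(H) if len(H)>4 else len(H))
    k=box(P,(.3,.44),(-.08,.095),(.142,.165)); print("rim",rect(k),np.linalg.lstsq(np.c_[k[:,:2],np.ones(len(k))],k[:,2],rcond=None)[0].round(3))
h=hook(-1,-.075); print(h); go([h[0],h[1],.353-.147],1.663); s=sensors.state();print(s["tool_pos"],s["contact_force"],s["ft_torque"])
```

```text
top tips [[-0.0335, -0.1191, 0.1678], [-0.0355, -0.1213, 0.1758], [-0.0353, -0.1243, 0.1731], [-0.0374, -0.1185, 0.1728], [-0.0377, -0.1212, 0.1728], [-0.038, -0.124, 0.1729], [-0.0365, -0.0544, 0.1759], [-0.0368, -0.0572, 0.1758], [-0.0381, -0.0542, 0.1704], [-0.0388, -0.0569, 0.172]]
handle 1
rim (array([374.8,   6. ]), array([144.2,  60.2]), 87.78, 83, np.float64(151.8)) [-0.02  -0.003  0.159]
side tips [[-0.0382, -0.0544, 0.1768], [-0.042, -0.0568, 0.1749], [-0.04, -0.0608, 0.1767], [-0.0366, -0.06, 0.176], [-0.0392, -0.0588, 0.1723], [-0.035, -0.0554, 0.1701], [-0.0394, -0.0599, 0.1694], [-0.0366, -0.0613, 0.1698], [-0.0315, -0.055, 0.166], [-0.0285, -0.0558, 0.1662], [-0.0365, -0.0616, 0.1665], [-0.0383, -0.1206, 0.1744], [-0.0364, -0.1242, 0.1762], [-0.039, -0.1233, 0.1727]]
handle (array([429. ,   1.7]), array([120.5,  38.7]), 73.79, 160, np.float64(203.2))
rim (array([385.7,   5.2]), array([147.5,  85.7]), 88.13, 196, np.float64(149.1)) [-0.028 -0.006  0.159]
[ 0.58449544 -0.06934943]
clock 26.92 turn/pi [-0.0009  0.0003 -0.0419] shift/25mm in target axes [-3.472  5.998 -0.085]  j6 est -0.21
[0.42717981 0.0032775  0.35087724] [ 0.5509984  -1.00811228 -3.42255703] [-0.00394593 -0.18496114 -0.01667947]
```

>>> apply_moves(commands=[0, 0, 0, 0, 0, -0.021, 2, 0, 0, 0, -0.001, 0, -0.021, 2, -0.3, 0.5, 0, 0, 0, 0, 2, -0.5, 0.8, -0.05, 0, 0, 0, 2, -0.5, 0.9, -0.04, 0, 0, 0, 2, -0.5, 0.9, 0, 0, 0, 0, 2, -0.5, 0.9, 0, 0, 0, 0, 2, -0.5, 0.9, 0, 0, 0, 0, 2, -0.4, 0.7, 0, 0, 0, 0, 2, -0.27, 0.4, 0, 0, 0, 0, 2])

```text
clock: 27.75
tool_pos: [0.5861, -0.0701, 0.3522]
eef_rot: [-0.0, 0.674, 0.739, -0.0]
contact_force: [1.2, 1.0, -3.3]
gripper_width: 0.107
grip_force: 58.0
```

Run:
```python
from m import *
h=hook(-1,-.025); print(h); go([h[0],h[1],.353-.147],1.663); s=sensors.state();print(s["tool_pos"],s["contact_force"],s["ft_torque"])
```

```text
[ 0.63428168 -0.0647309 ]
clock 27.75 turn/pi [-0.0003  0.0001 -0.    ] shift/25mm in target axes [ 0.035  1.941 -0.032]  j6 est -0.19
[ 0.58605353 -0.07005667  0.35221167] [ 1.19679622  1.02336061 -3.32168397] [ 0.07377905 -0.48803173 -0.03175621]
```

>>> apply_moves(commands=[0, 0.2, -0.03, 0, 0, 0, 2, 0.03, 0.3, 0, 0, 0, 0, 2, 0, 0.3, 0, 0, 0, 0, 2, 0, 0.3, 0, 0, 0, 0, 2, 0, 0.3, 0, 0, 0, 0, 2, 0, 0.25, 0, 0, 0, 0, 2, 0, 0.15, 0, 0, 0, 0, 2, 0, 0.08, 0, 0, 0, 0, 2, 0, 0, 0, 0, 0, 0, 2, 0, 0, 0, 0, 0, 0, 2])

```text
clock: 28.58
tool_pos: [0.6313, -0.0641, 0.3548]
eef_rot: [0.001, 0.674, 0.739, -0.0]
contact_force: [0.8, 0.4, -3.0]
gripper_width: 0.105
grip_force: 58.0
```

Run:
```python
from m import *
for n in("top","side"):
    p,P=st(n,n+"12"); H=insf(P,(-.06,.0),(-.16,.0),(.19,.215)); print("handle",rect(H))
h=hook(-1,-.025); go([h[0],h[1],.1645+.021],1.663); s=sensors.state();print(s["tool_pos"],s["contact_force"],s["ft_torque"])
```

```text
handle (array([-23.6, -48.2]), array([10.8,  2.2]), 75.95, 6, np.float64(207.1))
handle (array([ -23.5, -110.1]), array([38.8, 74.2]), 14.74, 157, np.float64(205.4))
clock 28.68 turn/pi [0.0005 0.0005 0.0001] shift/25mm in target axes [-0.032  0.118  0.9  ]  j6 est -0.19
[ 0.63126251 -0.06421003  0.35499306] [-0.19391248  0.28072557 -2.34563852] [-4.75656539e-02 -1.80753150e-01  7.55624879e-05]
```

>>> apply_moves(commands=[-0.03, 0.08, 0.0, 0, 0, 0, 2, 0, 0.05, 0.1, 0, 0, 0, 2, 0, 0, 0.13, 0, 0, 0, 2, 0, 0, 0.13, 0, 0, 0, 2, 0, 0, 0.13, 0, 0, 0, 2, 0, 0, 0.1, 0, 0, 0, 2, 0, 0, 0.1, 0, 0, 0, 2, 0, 0, 0.06, 0, 0, 0, 2, 0, 0, 0, 0, 0, 0, 2, 0, 0, 0, 0, 0, 0, 2])

```text
clock: 29.52
tool_pos: [0.6348, -0.0647, 0.3362]
eef_rot: [0.001, 0.674, 0.739, 0.0]
contact_force: [-0.8, 0.4, -3.0]
gripper_width: 0.106
grip_force: 58.0
```

>>> apply_moves(commands=[0, 0, 0.05, 0, 0, 0, 2, 0, 0, 0.05, 0, 0, 0, 2, 0, 0, 0.04, 0, 0, 0, 2, 0, 0, 0.04, 0, 0, 0, 2, 0, 0, 0, 0, 0, 0, 2, 0, 0, 0, 0, 0, 0, 2, 0, 0, 0, 0, 0, 0, 2, 0, 0, 0, 0, 0, 0, 2, 0, 0, 0, 0, 0, 0, 2, 0, 0, 0, 0, 0, 0, 2])

```text
clock: 30.35
tool_pos: [0.6348, -0.0647, 0.3319]
eef_rot: [0.001, 0.674, 0.739, 0.0]
contact_force: [-1.1, 0.8, 1.0]
gripper_width: 0.108
grip_force: 58.0
```

Run:
```python
from m import *
h=hook(-1,-.025); go([h[0],h[1],.1645+.021],1.663); s=sensors.state();print(s["tool_pos"],s["contact_force"],s["ft_torque"])
```

```text
clock 30.35 turn/pi [0.0006 0.0005 0.0001] shift/25mm in target axes [-0.    -0.022 -0.024]  j6 est -0.19
[ 0.63483417 -0.06467124  0.3319098 ] [-1.13659573  0.81216339  0.95068528] [0.01414681 0.06360108 0.04313335]
```

Supported by the hooks. I'll lower 1 mm more, release and lift.

>>> apply_moves(commands=[0, 0, 0.03, 0, 0, 0, 2, 0, 0, 0.01, 0, 0, 0, 2, 0, 0, 0, 0, 0, 0, 14, 0, 0, 0, 0, 0, 0, 22, 0, 0, 0, 0, 0, 0, 35, 0, 0, 0, 0, 0, 0, 40, 0, 0, -0.2, 0, 0, 0, 40, 0, 0, -0.5, 0, 0, 0, 40, 0, 0, -0.8, 0, 0, 0, 40, 0, 0, -0.8, 0, 0, 0, 40])

```text
clock: 31.18
tool_pos: [0.6347, -0.0646, 0.3888]
eef_rot: [0.001, 0.674, 0.739, -0.0]
contact_force: [-0.5, -0.5, -0.2]
gripper_width: 0.462
grip_force: 0.0
```

```bash
python3 - <<'E'
from m import *
p0=cv2.imread
for n in("top","side"):
    p,P=st(n,n+"13"); 
    for nm,yr in(("tray",(-.0,.18)),("bin",(-.17,-.01))):
        H=insf(P,(-.06,.0),yr,(.178,.195)); print(n,nm,"handle",rect(H) if len(H)>4 else len(H))
        k=insf(P,(-.16,-.045),yr,(.115,.145)); print("rim",rect(k) if len(k)>4 else len(k),np.linalg.lstsq(np.c_[k[:,:2],np.ones(len(k))],k[:,2],rcond=None)[0].round(3))
    for k in("tube_long","tube_short","tube_mid","bottle_wide","bottle_slim"):
        r=viewer.outline_of(n,k)
        for r in r[:1]:
            Q=P[r["pixels"]]; Q=Q[(Q[:,2]>.004)&(Q[:,2]<.12)]; c,v=pca(Q); print(k,round(r["score"],2),rect(Q))
E
python3 - <<'E'
import cv2,numpy as np
p=cv2.imread("pics/side13.png")[150:310,190:360]; cv2.imwrite("pics/c13.png",cv2.resize(p,None,fx=3.5,fy=3.5,interpolation=cv2.INTER_CUBIC))
E
```

```text
top tray handle (array([-29.7,  84.5]), array([ 10.2, 114.6]), 0.58, 149, np.float64(182.3))
rim (array([-112.5,  132.3]), array([127.5,  64.3]), 46.42, 118, np.float64(124.3)) [0.055 0.001 0.13 ]
top bin handle 0
rim (array([ -83.1, -153. ]), array([31.3, 67.4]), 63.41, 67, np.float64(126.5)) [ 0.054 -0.051  0.123]
tube_long 0.6 (array([ 461.8, -269.9]), array([129.5,  32.5]), 9.49, 317, np.float64(18.8))
tube_short 0.81 (array([ 367.4, -238. ]), array([ 28.4, 108.8]), 89.45, 218, np.float64(18.1))
tube_mid 0.66 (array([653.4,  25.5]), array([133.2, 420.9]), 5.49, 825, np.float64(17.6))
bottle_wide 0.71 (array([ 630.7, -256.9]), array([39.8, 38.1]), 5.01, 167, np.float64(46.1))
bottle_slim 0.56 (array([ 589.8, -319.9]), array([37.4, 34.6]), 42.2, 153, np.float64(43.8))
side tray handle (array([-32. ,  78.5]), array([  9.7, 115.6]), 1.4, 55, np.float64(183.8))
rim (array([-91.1,  81.8]), array([ 89.9, 160.6]), 0.64, 218, np.float64(122.8)) [ 0.029 -0.001  0.125]
side bin handle (array([-29.5, -89.7]), array([  9.5, 121.3]), 0.29, 81, np.float64(183.2))
rim (array([-77.8, -86.3]), array([ 64.6, 151.1]), 0.03, 233, np.float64(123.5)) [-0.012  0.006  0.123]
tube_long 0.97 (array([ 461. , -271.1]), array([129. ,  33.3]), 9.18, 392, np.float64(16.3))
tube_short 0.71 (array([ 367.7, -239.2]), array([105.1,  24.1]), 2.71, 235, np.float64(16.1))
bottle_wide 0.68 (array([ 459.7, -271.3]), array([126.5,  33.3]), 9.18, 380, np.float64(16.1))
bottle_slim 0.86 (array([ 604.2, -311.1]), array([76.2, 33.1]), 48.71, 311, np.float64(41.5))
```

View pics/c13.png

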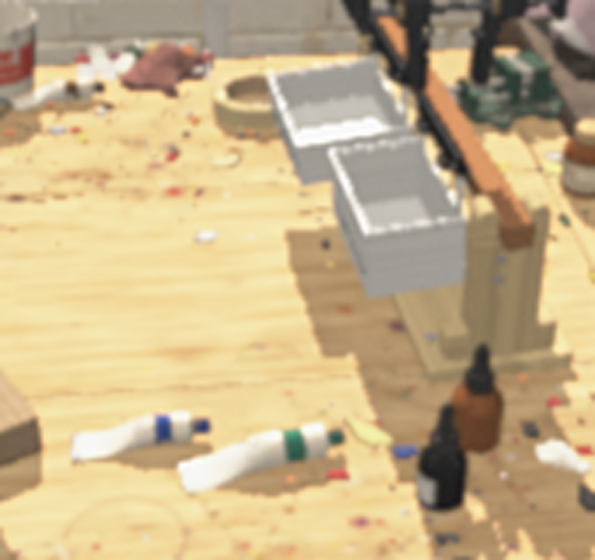

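Both bins hang properly (crop: tray about (335,110), deep bin about (395,210)), and the bottles and tubes haven't moved. I'll do the wide bottle next and check the clearance near the toolbox first.

```bash
cat >> m.py <<'E'
def w(x,y,o=(.6507,.0254),th=np.radians(5.3)):
    ex=np.array([np.cos(th),np.sin(th)]); ey=np.array([-ex[1],ex[0]]); return np.array(o)+ex*x+ey*y
E
python3 - <<'E'
from m import *
P=cloud("top",np.load("pics/top13.npy"))
Q=box(P,(.69,.78),(-.36,-.2),(.03,.3)); print("toolbox",Q.min(0),Q.max(0)) if len(Q) else print("none")
for nm,b in dict(w=((.59,.67),(-.3,-.22),(.049,.058)),s=((.55,.63),(-.36,-.28),(.046,.055)),wb=((.59,.67),(-.3,-.22),(.069,.1)),sb=((.55,.63),(-.36,-.28),(.066,.1))).items():
    for n in("top","side"):
        Q=box(cloud(n,np.load(f"pics/{n}13.npy")),*b); print(nm,n,rect(Q))
go([.631,-.261,.12],np.radians(95.3)); print(w(-.074,-.055),w(-.074,-.121))
E
```

```text
toolbox [ 0.73914993 -0.35951645  0.03003269] [ 0.77996025 -0.24685706  0.09558618]
w top (array([ 625.1, -251. ]), array([19.1,  6.7]), 18.09, 9, np.float64(50.8))
w side (array([ 630.1, -266.7]), array([16.8, 29.7]), 82.17, 34, np.float64(50.9))
s top (array([ 586.9, -320.5]), array([26.6, 13.1]), 67.19, 14, np.float64(48.4))
s side (array([ 587.6, -324.9]), array([16. , 26.3]), 51.23, 33, np.float64(48.8))
wb top (array([ 631.5, -258.1]), array([16.1, 14.8]), 61.75, 30, np.float64(82.9))
wb side (array([ 628.9, -265.4]), array([15.9, 18.8]), 77.58, 57, np.float64(81.3))
sb top (array([ 589.3, -320.3]), array([14.3, 14. ]), 37.43, 25, np.float64(84.3))
sb side (array([ 589.5, -326.7]), array([11.2, 12.9]), 84.47, 51, np.float64(78.4))
clock 31.78 turn/pi [0.0003 0.0004 0.    ] shift/25mm in target axes [-7.809 -0.875  4.831]  j6 est -0.48
[ 0.58209675 -0.03620028] [ 0.58819321 -0.10191811]
```

>>> apply_moves(commands=[-0.6, -0.08, 0, 0, 0, 0, 60, -0.9, -0.1, 0, 0, 0, 0, 60, -0.9, -0.1, 0, 0, 0, 0, 60, -0.9, -0.1, 0, 0, 0, 0, 60, -0.9, -0.1, 0, 0, 0, 0, 60, -0.9, -0.1, 0, 0, 0, 0, 60, -0.9, -0.1, 0, 0, 0, 0, 60, -0.9, -0.1, 0, 0, 0, 0, 60, -0.6, -0.1, 0, 0, 0, 0, 60, -0.31, -0.1, 0, 0, 0, 0, 60])

```text
clock: 32.62
tool_pos: [0.6278, -0.2639, 0.388]
eef_rot: [0.001, 0.674, 0.738, -0.0]
contact_force: [-0.3, -0.4, 1.2]
gripper_width: 0.682
grip_force: 0.0
```

>>> apply_moves(commands=[0, 0, 0.6, 0, 0, 0, 60, 0, 0, 0.8, 0, 0, 0, 60, 0, 0, 0.8, 0, 0, 0, 60, 0, 0, 0.8, 0, 0, 0, 60, 0, 0, 0.6, 0, 0, 0, 60, 0, 0, 0.4, 0, 0, 0, 60, 0, 0, 0.1, 0, 0, 0, 60, 0, 0, 0, 0, 0, 0, 60, 0, 0, 0, 0, 0, 0, 60, 0, 0, 0, 0, 0, 0, 60])

```text
clock: 33.45
tool_pos: [0.6287, -0.2615, 0.2872]
eef_rot: [0.002, 0.674, 0.739, 0.0]
contact_force: [0.8, -1.2, -0.1]
gripper_width: 0.682
grip_force: 0.0
```

Run:
```python
from m import *
go([.630,-.261,.075],np.radians(95.3))
p,P=st("side","s14"); Q=box(P,(.59,.67),(-.3,-.22),(.07,.093)); print(rect(Q) if len(Q)>4 else 0)
```

```text
clock 33.45 turn/pi [0.001  0.0008 0.    ] shift/25mm in target axes [0.013 0.054 2.608]  j6 est -0.49
(array([ 628.2, -263.3]), array([10.8, 14. ]), 49.6, 45, np.float64(80.7))
```

>>> apply_moves(commands=[0, 0.05, 0.4, 0.001, 0.0008, 0, 60, 0, 0, 0.6, 0, 0, 0, 60, 0, 0, 0.6, 0, 0, 0, 60, 0, 0, 0.5, 0, 0, 0, 60, 0, 0, 0.35, 0, 0, 0, 60, 0, 0, 0.15, 0, 0, 0, 60, 0, 0, 0, 0, 0, 0, 45, 0, 0, 0, 0, 0, 0, 35, 0, 0, 0, 0, 0, 0, 28, 0, 0, 0, 0, 0, 0, 18], squeeze=18)

```text
clock: 34.33
tool_pos: [0.6298, -0.2613, 0.2217]
eef_rot: [-0.0, 0.674, 0.739, -0.0]
contact_force: [0.1, -0.8, -0.1]
gripper_width: 0.398
grip_force: 0.0
```

>>> apply_moves(commands=[0, 0, 0, 0, 0, 0, 10, 0, 0, 0, 0, 0, 0, 10, 0, 0, 0, 0, 0, 0, 10, 0, 0, 0, 0, 0, 0, 10, 0, 0, -0.3, 0, 0, 0, 10, 0, 0, -0.6, 0, 0, 0, 10, 0, 0, -0.8, 0, 0, 0, 10, 0, 0, -0.9, 0, 0, 0, 10, 0, 0, -0.9, 0, 0, 0, 10, 0, 0, -0.9, 0, 0, 0, 10])

```text
clock: 35.17
tool_pos: [0.6297, -0.2613, 0.3322]
eef_rot: [-0.001, 0.674, 0.739, -0.0]
contact_force: [-0.3, 0.6, -0.5]
gripper_width: 0.267
grip_force: 18.0
```

>>> apply_moves(commands=[0, 0, -0.9, 0, 0, 0.02, 10, 0, 0, -0.9, 0, 0, 0.036, 10, 0, 0, -0.8, 0, 0, 0.037, 10, 0, 0, -0.5, 0, 0, 0.037, 10, 0, 0, -0.2, 0, 0, 0.037, 10, 0, 0, 0, 0, 0, 0.037, 10, 0, 0, 0, 0, 0, 0.037, 10, 0, 0, 0, 0, 0, 0.037, 10, 0, 0, 0, 0, 0, 0.037, 10, 0, 0, 0, 0, 0, 0.037, 10])

```text
clock: 36.0
tool_pos: [0.6299, -0.2614, 0.4136]
eef_rot: [-0.001, 0.962, 0.272, -0.001]
contact_force: [-0.2, 0.5, -1.2]
gripper_width: 0.264
grip_force: 18.0
```

>>> apply_moves(commands=[0, 0, 0, 0, 0, 0.037, 10, 0, 0, 0, 0, 0, 0.037, 10, 0, 0, 0, 0, 0, 0.037, 10, 0, 0, 0, 0, 0, 0.037, 10, -1, 0, 0, 0, 0, 0, 10, 0, -0.4, 0, 0, 0, 0, 10, 0, -0.8, 0, 0, 0, 0, 10, 0, -0.9, 0, 0, 0, 0, 10, 0, -0.9, 0, 0, 0, 0, 10, 0, -0.9, 0, 0, 0, 0, 10])

```text
clock: 36.83
tool_pos: [0.5959, -0.1654, 0.4139]
eef_rot: [-0.001, 0.999, 0.046, -0.001]
contact_force: [-0.2, 0.3, -0.2]
gripper_width: 0.264
grip_force: 18.0
```

>>> apply_moves(commands=[0, -0.9, 0, 0, 0, 0, 10, 0, -0.9, 0, 0, 0, 0, 10, 0, -0.9, 0, 0, 0, 0, 10, 0, -0.9, 0, 0, 0, 0, 10, 0, -0.8, 0, 0, 0, 0, 10, 0, -0.5, 0, 0, 0, 0, 10, 0, -0.2, 0, 0, 0, 0, 10, 0, 0, 0, 0, 0, 0, 10, 0, 0, 0, 0, 0, 0, 10, 0, 0, 0, 0, 0, 0, 10])

```text
clock: 37.67
tool_pos: [0.5845, -0.0406, 0.4136]
eef_rot: [-0.0, 0.999, 0.046, -0.001]
contact_force: [0.3, -0.5, -0.9]
gripper_width: 0.266
grip_force: 18.0
```

Run:
```python
from m import *
h=w(-.074,-.055); go([h[0],h[1],.145],np.radians(5.3)); s=sensors.state(); print(s["gripper_width"],s["tool_pos"])
p,P=st("side","s15"); Q=insf(P,(-.11,-.04),(-.1,-.02),(.17,.25)); print("bottle",Q.min(0),Q.max(0),rect(Q))
k=insf(P,(-.16,-.03),(-.17,-.0),(.115,.135)); print("rim x",np.percentile(k[:,0],[2,98]),"y",np.percentile(k[:,1],[1,99]))
```

```text
clock 37.67 turn/pi [-0.0003  0.0006 -0.0003] shift/25mm in target axes [-0.078 -0.185  4.864]  j6 est 1.42
0.2658650652468979 [ 0.58447774 -0.04063035  0.41360617]
bottle [-0.09234931 -0.08604271  0.17276499] [-0.04025073 -0.05165502  0.24868634] (array([-66.9, -69.9]), array([33.3, 51.6]), 84.61, 234, np.float64(222.8))
rim x [-0.10965828 -0.03209804] y [-0.16047663 -0.01516979]
```

>>> apply_moves(commands=[-0.04, -0.09, 0.3, 0, 0, 0, 10, -0.04, -0.09, 0.6, 0, 0, 0, 10, 0, 0, 0.7, 0, 0, 0, 10, 0, 0, 0.7, 0, 0, 0, 10, 0, 0, 0.7, 0, 0, 0, 10, 0, 0, 0.6, 0, 0, 0, 10, 0, 0, 0.5, 0, 0, 0, 10, 0, 0, 0.4, 0, 0, 0, 10, 0, 0, 0.2, 0, 0, 0, 10, 0, 0, 0, 0, 0, 0, 10])

```text
clock: 38.55
tool_pos: [0.5816, -0.0355, 0.295]
eef_rot: [-0.001, 0.999, 0.046, -0.002]
contact_force: [0.0, -1.2, -1.9]
gripper_width: 0.267
grip_force: 18.0
```

>>> apply_moves(commands=[0, 0, 0.06, 0, 0, 0, 10, 0, 0, 0.06, 0, 0, 0, 10, 0, 0, 0.05, 0, 0, 0, 10, 0, 0, 0, 0, 0, 0, 10, 0, 0, 0, 0, 0, 0, 10, 0, 0, 0, 0, 0, 0, 10, 0, 0, 0, 0, 0, 0, 10, 0, 0, 0, 0, 0, 0, 10, 0, 0, 0, 0, 0, 0, 10, 0, 0, 0, 0, 0, 0, 10])

```text
clock: 39.38
tool_pos: [0.5817, -0.0353, 0.292]
eef_rot: [-0.0, 0.999, 0.046, -0.001]
contact_force: [-0.2, 0.4, -1.4]
gripper_width: 0.265
grip_force: 18.0
```

>>> apply_moves(commands=[0, 0, 0.04, 0, 0, 0, 10, 0, 0, 0, 0, 0, 0, 10, 0, 0, 0.04, 0, 0, 0, 10, 0, 0, 0, 0, 0, 0, 10, 0, 0, 0.04, 0, 0, 0, 10, 0, 0, 0, 0, 0, 0, 10, 0, 0, 0.04, 0, 0, 0, 10, 0, 0, 0, 0, 0, 0, 10, 0, 0, 0, 0, 0, 0, 10, 0, 0, 0, 0, 0, 0, 10])

```text
clock: 40.22
tool_pos: [0.5818, -0.0354, 0.2886]
eef_rot: [-0.0, 0.999, 0.046, -0.0]
contact_force: [-2.3, -0.1, 5.1]
gripper_width: 0.266
grip_force: 18.0
```

>>> apply_moves(commands=[0, 0, 0, 0, 0, 0, 28, 0, 0, 0, 0, 0, 0, 32, 0, 0, 0, 0, 0, 0, 36, 0, 0, 0, 0, 0, 0, 38, 0, 0, -0.2, 0, 0, 0, 38, 0, 0, -0.5, 0, 0, 0, 38, 0, 0, -0.9, 0, 0, 0, 38, 0, 0, -0.9, 0, 0, 0, 38, 0, 0, -0.9, 0, 0, 0, 38, 0, 0, -0.9, 0, 0, 0, 38])

```text
clock: 41.05
tool_pos: [0.5818, -0.0353, 0.3969]
eef_rot: [-0.0, 0.999, 0.046, -0.001]
contact_force: [-0.0, 0.9, 0.2]
gripper_width: 0.429
grip_force: 0.0
```

Run:
```python
from m import *
go([.5895,-.3225,.072],np.radians(5.3))
p,P=st("side","s16"); Q=insf(P,(-.11,-.04),(-.1,-.02),(.135,.18)); print("bottle",Q.min(0),Q.max(0),rect(Q))
```

```text
clock 41.05 turn/pi [-0.0003  0.0004  0.    ] shift/25mm in target axes [-0.753 11.466  7.117]  j6 est 0.98
bottle [-0.08531585 -0.06689501  0.13558603] [-0.04014646 -0.05291688  0.17390112] (array([-62.7, -59.8]), array([45.1, 13.7]), 0.78, 45, np.float64(148.4))
```

>>> apply_moves(commands=[-0.05, 0.6, 0, 0, 0, 0, 60, -0.05, 0.9, 0, 0, 0, 0, 60, -0.05, 0.95, 0, 0, 0, 0, 60, -0.05, 0.95, 0, 0, 0, 0, 60, -0.05, 0.95, 0, 0, 0, 0, 60, -0.1, 0.95, 0, 0, 0, 0, 60, -0.1, 0.95, 0, 0, 0, 0, 60, -0.1, 0.95, 0, 0, 0, 0, 60, -0.1, 0.95, 0, 0, 0, 0, 60, -0.1, 0.95, 0, 0, 0, 0, 60])

```text
clock: 41.93
tool_pos: [0.5841, -0.2648, 0.3954]
eef_rot: [-0.0, 0.999, 0.046, -0.001]
contact_force: [-0.5, 0.3, 0.6]
gripper_width: 0.682
grip_force: 0.0
```

>>> apply_moves(commands=[0, 0.95, 0, 0, 0, 0, 60, 0, 0.85, 0.3, 0, 0, 0, 60, 0, 0.55, 0.7, 0, 0, 0, 60, 0, 0, 0.8, 0, 0, 0, 60, 0, 0, 0.8, 0, 0, 0, 60, 0, 0, 0.7, 0, 0, 0, 60, 0, 0, 0.5, 0, 0, 0, 60, 0, 0, 0.2, 0, 0, 0, 60, 0, 0, 0, 0, 0, 0, 60, 0, 0, 0, 0, 0, 0, 60])

```text
clock: 42.77
tool_pos: [0.5896, -0.3221, 0.2959]
eef_rot: [-0.0, 0.999, 0.046, -0.0]
contact_force: [0.2, -0.3, -0.1]
gripper_width: 0.682
grip_force: 0.0
```

Run:
```python
from m import *
go([.5895,-.3225,.072],np.radians(5.3))
p,P=st("side","s17"); Q=box(P,(.55,.63),(-.36,-.28),(.068,.093)); print("slim",rect(Q))
```

```text
clock 42.77 turn/pi [-0.0001  0.0003  0.    ] shift/25mm in target axes [-0.007  0.014  3.078]  j6 est 0.98
slim (array([ 589. , -325.5]), array([ 9.2, 12.6]), 60.1, 41, np.float64(81.1))
```

>>> apply_moves(commands=[0, 0.03, 0.4, 0, 0, 0, 60, 0, 0, 0.7, 0, 0, 0, 60, 0, 0, 0.7, 0, 0, 0, 60, 0, 0, 0.6, 0, 0, 0, 60, 0, 0, 0.45, 0, 0, 0, 60, 0, 0, 0.22, 0, 0, 0, 60, 0, 0, 0, 0, 0, 0, 45, 0, 0, 0, 0, 0, 0, 35, 0, 0, 0, 0, 0, 0, 28, 0, 0, 0, 0, 0, 0, 18], squeeze=18)

```text
clock: 43.65
tool_pos: [0.5896, -0.3229, 0.2194]
eef_rot: [0.0, 0.999, 0.046, -0.0]
contact_force: [0.6, 0.0, 0.4]
gripper_width: 0.408
grip_force: 0.0
```

>>> apply_moves(commands=[0, 0, 0, 0, 0, 0, 10, 0, 0, 0, 0, 0, 0, 10, 0, 0, 0, 0, 0, 0, 10, 0, 0, 0, 0, 0, 0, 10, 0, 0, -0.3, 0, 0, 0, 10, 0, 0, -0.6, 0, 0, 0, 10, 0, 0, -0.8, 0, 0, 0, 10, 0, 0, -0.9, 0, 0, 0, 10, 0, 0, -0.9, 0, 0, 0, 10, 0, 0, -0.9, 0, 0, 0, 10])

```text
clock: 44.48
tool_pos: [0.5895, -0.3228, 0.3298]
eef_rot: [-0.001, 0.999, 0.046, -0.001]
contact_force: [-0.1, 0.8, -2.3]
gripper_width: 0.232
grip_force: 18.0
```

>>> apply_moves(commands=[0, 0, -0.9, 0, 0, 0, 10, 0, 0, -0.9, 0, 0, 0, 10, 0, 0, -0.8, 0, 0, 0, 10, 0, 0, -0.5, 0, 0, 0, 10, 0, 0, -0.1, 0, 0, 0, 10, 0, -0.5, 0, 0, 0, 0, 10, 0, -0.8, 0, 0, 0, 0, 10, 0, -0.9, 0, 0, 0, 0, 10, 0, -0.9, 0, 0, 0, 0, 10, 0, -0.9, 0, 0, 0, 0, 10])

```text
clock: 45.32
tool_pos: [0.5802, -0.2224, 0.4076]
eef_rot: [-0.001, 0.999, 0.046, -0.001]
contact_force: [0.3, -0.6, 0.2]
gripper_width: 0.234
grip_force: 18.0
```

Run:
```python
from m import *
h=w(-.074,-.122); go([h[0],h[1],.145],np.radians(5.3)); print(sensors.state()["gripper_width"])
```

```text
clock 45.32 turn/pi [-0.0006  0.0009 -0.0001] shift/25mm in target axes [ 0.763 -4.728  4.625]  j6 est 1.31
0.23437569380525827
```

>>> apply_moves(commands=[0.15, -0.9, 0, 0, 0, 0, 10, 0.2, -0.9, 0, 0, 0, 0, 10, 0.2, -0.9, 0, 0, 0, 0, 10, 0.2, -0.8, 0, 0, 0, 0, 10, 0, -0.6, 0, 0, 0, 0, 10, 0, -0.4, 0, 0, 0, 0, 10, 0, -0.15, 0, 0, 0, 0, 10, 0, 0, 0, 0, 0, 0, 10, 0, 0, 0, 0, 0, 0, 10, 0, 0, 0, 0, 0, 0, 10])

```text
clock: 46.15
tool_pos: [0.5884, -0.1068, 0.4085]
eef_rot: [-0.0, 0.999, 0.046, -0.001]
contact_force: [-0.6, 0.1, -1.4]
gripper_width: 0.235
grip_force: 18.0
```

Run:
```python
from m import *
h=w(-.074,-.122); go([h[0],h[1],.145],np.radians(5.3))
```

```text
clock 46.15 turn/pi [-0.0003  0.0006 -0.0003] shift/25mm in target axes [ 0.009 -0.154  4.661]  j6 est 1.31
```

>>> apply_moves(commands=[0, -0.08, 0.3, 0, 0, 0, 10, 0, -0.07, 0.6, 0, 0, 0, 10, 0, 0, 0.7, 0, 0, 0, 10, 0, 0, 0.7, 0, 0, 0, 10, 0, 0, 0.7, 0, 0, 0, 10, 0, 0, 0.6, 0, 0, 0, 10, 0, 0, 0.5, 0, 0, 0, 10, 0, 0, 0.35, 0, 0, 0, 10, 0, 0, 0.15, 0, 0, 0, 10, 0, 0, 0, 0, 0, 0, 10])

```text
clock: 46.98
tool_pos: [0.5878, -0.1022, 0.2928]
eef_rot: [-0.001, 0.999, 0.046, -0.001]
contact_force: [-0.4, 0.4, -1.0]
gripper_width: 0.234
grip_force: 18.0
```

>>> apply_moves(commands=[0, 0, 0.05, 0, 0, 0, 10, 0, 0, 0.05, 0, 0, 0, 10, 0, 0, 0, 0, 0, 0, 10, 0, 0, 0.05, 0, 0, 0, 10, 0, 0, 0, 0, 0, 0, 10, 0, 0, 0.04, 0, 0, 0, 10, 0, 0, 0, 0, 0, 0, 10, 0, 0, 0.04, 0, 0, 0, 10, 0, 0, 0, 0, 0, 0, 10, 0, 0, 0, 0, 0, 0, 10])

```text
clock: 47.82
tool_pos: [0.5879, -0.102, 0.2878]
eef_rot: [-0.001, 0.999, 0.046, -0.001]
contact_force: [-0.5, 1.4, -1.1]
gripper_width: 0.235
grip_force: 18.0
```

>>> apply_moves(commands=[0, 0, 0.04, 0, 0, 0, 10, 0, 0, 0, 0, 0, 0, 10, 0, 0, 0.04, 0, 0, 0, 10, 0, 0, 0, 0, 0, 0, 10, 0, 0, 0.04, 0, 0, 0, 10, 0, 0, 0, 0, 0, 0, 10, 0, 0, 0, 0, 0, 0, 10, 0, 0, 0, 0, 0, 0, 10, 0, 0, 0, 0, 0, 0, 10, 0, 0, 0, 0, 0, 0, 10])

```text
clock: 48.65
tool_pos: [0.588, -0.102, 0.2859]
eef_rot: [-0.0, 0.999, 0.046, -0.0]
contact_force: [-2.3, 0.8, 6.8]
gripper_width: 0.234
grip_force: 18.0
```

>>> apply_moves(commands=[0, 0, 0, 0, 0, 0, 26, 0, 0, 0, 0, 0, 0, 30, 0, 0, 0, 0, 0, 0, 34, 0, 0, 0, 0, 0, 0, 36, 0, 0, -0.2, 0, 0, 0, 36, 0, 0, -0.5, 0, 0, 0, 36, 0, 0, -0.9, 0, 0, 0, 36, 0, 0, -0.9, 0, 0, 0, 36, 0, 0, -0.9, 0, 0, 0, 36, 0, 0, -0.9, 0, 0, 0, 36])

```text
clock: 49.48
tool_pos: [0.588, -0.102, 0.3938]
eef_rot: [-0.0, 0.999, 0.046, -0.001]
contact_force: [0.2, 0.6, 0.3]
gripper_width: 0.409
grip_force: 0.0
```

Run:
```python
from m import *
for n in("side","top"):
    p,P=st(n,n+"18")
    for k in("tube_long","tube_short"):
        for r in viewer.outline_of(n,k)[:1]:
            Q=P[r["pixels"]]; Q=Q[(Q[:,2]>.004)&(Q[:,2]<.05)]; print(n,k,round(r["score"],2),rect(Q))
    Q=insf(P,(-.11,-.035),(-.155,-.02),(.134,.17)); print("bottles",len(Q)); 
    for a in np.arange(-.15,-.02,.015):
        m=Q[(Q[:,1]>a)&(Q[:,1]<=a+.015)]
        if len(m): print(round(a,3),len(m),m[:,0].mean().round(3),m[:,2].max().round(3))
go([.4615,-.2705,.16],np.radians(9.3))
```

```text
side tube_long 0.81 (array([ 473.7, -290.9]), array([128.3,  34.8]), 0.76, 376, np.float64(17.9))
side tube_short 0.76 (array([ 365.9, -236.2]), array([107.2,  30.5]), 3.21, 253, np.float64(15.3))
bottles 96
-0.135 39 -0.072 0.17
-0.12 1 -0.04 0.163
-0.075 29 -0.076 0.167
-0.06 27 -0.071 0.169
top tube_short 0.66 (array([ 367.4, -237.7]), array([ 28.4, 109.1]), 89.8, 220, np.float64(17.0))
bottles 13
-0.135 7 -0.078 0.163
-0.12 6 -0.076 0.163
clock 49.78 turn/pi [-0.0007  0.0011 -0.0222] shift/25mm in target axes [-6.082  5.829  3.363]  j6 est 0.88
```

View pics/side18.png

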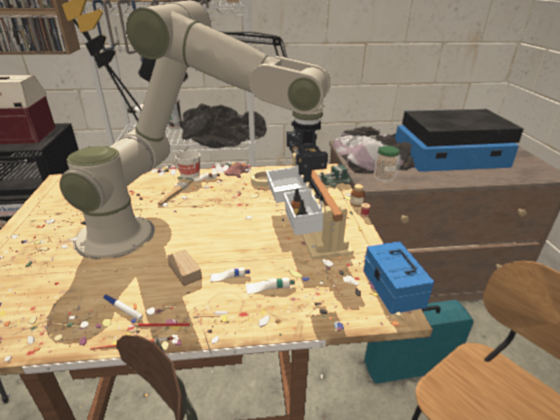

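The side view shows both bottles in the deep bin. The long tube was knocked to about (270,285), which is (0.4745, -0.290) with its axis near 1°. I'll pick it up there.

Run:
```python
from m import *
go([.4745,-.290,.027],np.radians(1))
```

```text
clock 49.78 turn/pi [-0.0006  0.0012  0.0239] shift/25mm in target axes [-4.671  7.435  8.683]  j6 est 1.0
```

>>> apply_moves(commands=[0, 0, 0, -0.0006, 0.0012, 0.024, 62, -0.3, 0.5, 0, 0, 0, 0, 62, -0.6, 0.95, 0, 0, 0, 0, 62, -0.6, 0.95, 0, 0, 0, 0, 62, -0.6, 0.95, 0, 0, 0, 0, 62, -0.6, 0.95, 0, 0, 0, 0, 62, -0.6, 0.95, 0.3, 0, 0, 0, 62, -0.6, 0.95, 0.5, 0, 0, 0, 62, -0.5, 0.8, 0.8, 0, 0, 0, 62, -0.27, 0.43, 0.8, 0, 0, 0, 62])

```text
clock: 50.62
tool_pos: [0.4726, -0.2924, 0.3312]
eef_rot: [0.001, 1.0, 0.008, 0.001]
contact_force: [-0.8, 0.1, 0.0]
gripper_width: 0.7
grip_force: 0.0
```

>>> apply_moves(commands=[0, 0, 0.8, 0, 0, 0, 62, 0, 0, 0.8, 0, 0, 0, 62, 0, 0, 0.8, 0, 0, 0, 62, 0, 0, 0.7, 0, 0, 0, 62, 0, 0, 0.5, 0, 0, 0, 62, 0, 0, 0.3, 0, 0, 0, 62, 0, 0, 0.1, 0, 0, 0, 62, 0, 0, 0, 0, 0, 0, 62, 0, 0, 0, 0, 0, 0, 62, 0, 0, 0, 0, 0, 0, 62])

```text
clock: 51.45
tool_pos: [0.475, -0.2901, 0.2331]
eef_rot: [0.001, 1.0, 0.009, 0.002]
contact_force: [-0.2, -0.3, -0.1]
gripper_width: 0.704
grip_force: 0.0
```

Run:
```python
from m import *
go([.4745,-.290,.027],np.radians(1))
for n in("top","side"):
    p,P=st(n,n+"19"); Q=box(P,(.39,.55),(-.33,-.24),(.01,.032)); print(rect(Q) if len(Q)>4 else 0)
```

```text
clock 51.45 turn/pi [ 0.0006 -0.001  -0.    ] shift/25mm in target axes [-0.018 -0.006  2.362]  j6 est 1.0
0
(array([ 458.4, -286.4]), array([ 56. , 154.9]), 68.98, 343, np.float64(19.9))
```

>>> apply_moves(commands=[0, 0, 0.5, 0, 0, 0, 62, 0, 0, 0.6, 0, 0, 0, 62, 0, 0, 0.6, 0, 0, 0, 62, 0, 0, 0.4, 0, 0, 0, 62, 0, 0, 0.26, 0, 0, 0, 62, 0, 0, 0, 0, 0, 0, 50, 0, 0, 0, 0, 0, 0, 40, 0, 0, 0, 0, 0, 0, 20, 0, 0, 0, 0, 0, 0, 20, 0, 0, 0, 0, 0, 0, 20], squeeze=20)

```text
clock: 52.38
tool_pos: [0.4751, -0.2901, 0.1739]
eef_rot: [0.001, 1.0, 0.009, 0.001]
contact_force: [-0.1, -0.5, 0.1]
gripper_width: 0.351
grip_force: 0.2
```

>>> apply_moves(commands=[0, 0, 0, 0, 0, 0, 20, 0, 0, -0.4, 0, 0, 0, 20, 0, 0, -0.8, 0, 0, 0, 20, 0, 0, -0.9, 0, 0, 0, 20, 0, 0, -0.9, 0, 0, 0, 20, 0, 0, -0.9, 0, 0, 0, 20, 0, 0, -0.9, 0, 0, 0, 20, 0, 0, -0.9, 0, 0, 0, 20, 0, 0, -0.9, 0, 0, 0, 20, 0, 0, -0.9, 0, 0, 0, 20])

```text
clock: 53.22
tool_pos: [0.4743, -0.2896, 0.3627]
eef_rot: [0.0, 1.0, 0.009, 0.001]
contact_force: [-0.2, -1.1, -1.5]
gripper_width: 0.33
grip_force: 19.5
```

>>> apply_moves(commands=[0, 0, -0.6, 0, 0, -0.03, 20, 0, 0, -0.4, 0, 0, -0.038, 20, 0, 0, 0, 0, 0, -0.038, 20, 0, 0, 0, 0, 0, -0.038, 20, 0, 0, 0, 0, 0, -0.038, 20, 0, 0, 0, 0, 0, -0.038, 20, 0, 0, 0, 0, 0, -0.038, 20, 0, 0, 0, 0, 0, -0.038, 20, 0, 0, 0, 0, 0, -0.038, 20, 0, 0, 0, 0, 0, -0.038, 20])

```text
clock: 54.05
tool_pos: [0.4744, -0.2896, 0.3865]
eef_rot: [0.001, 0.828, 0.561, 0.001]
contact_force: [-0.3, 1.0, -0.3]
gripper_width: 0.327
grip_force: 19.5
```

>>> apply_moves(commands=[0, 0, 0, 0, 0, -0.038, 20, 0, 0, 0, 0, 0, -0.038, 20, 0, 0, 0, 0, 0, -0.038, 20, 0, 0, 0, 0, 0, -0.038, 20, 0.5, 0, 0, 0, 0, 0, 20, 0.9, 0, 0, 0, 0, 0, 20, 0.9, 0, 0, 0, 0, 0, 20, 0.9, 0, 0, 0, 0, 0, 20, 0.9, 0, 0, 0, 0, 0, 20, 0.9, 0, 0, 0, 0, 0, 20])

```text
clock: 54.88
tool_pos: [0.4624, -0.1634, 0.3861]
eef_rot: [0.001, 0.675, 0.738, 0.001]
contact_force: [0.4, -0.3, -0.7]
gripper_width: 0.33
grip_force: 19.5
```

Run:
```python
from m import *
p,P=st("side","s20"); k=insf(P,(-.16,-.03),(-.0,.18),(.112,.135)); print("rim x",np.percentile(k[:,0],[2,98]),"y",np.percentile(k[:,1],[1,99]))
H=insf(P,(-.06,.0),(-.0,.18),(.172,.195)); print("handle",rect(H))
h=w(-.078,.083); go([h[0],h[1],.147],np.radians(95.3)); print(sensors.state()["gripper_width"])
```

```text
rim x [-0.13512326 -0.03268203] y [0.00310594 0.15918266]
handle (array([-33.2,  59.3]), array([13.7, 89.1]), 0.04, 56, np.float64(182.6))
clock 54.93 turn/pi [ 0.0007 -0.0002 -0.0007] shift/25mm in target axes [10.026  5.079  3.689]  j6 est 0.08
0.3287153641269986
```

>>> apply_moves(commands=[0.6, 0.3, 0, 0, 0, 0, 20, 0.9, 0.45, 0, 0, 0, 0, 20, 0.9, 0.45, 0, 0, 0, 0, 20, 0.9, 0.45, 0, 0, 0, 0, 20, 0.9, 0.45, 0, 0, 0, 0, 20, 0.9, 0.45, 0, 0, 0, 0, 20, 0.9, 0.45, 0, 0, 0, 0, 20, 0.9, 0.45, 0, 0, 0, 0, 20, 0.9, 0.45, 0, 0, 0, 0, 20, 0.9, 0.45, 0, 0, 0, 0, 20])

```text
clock: 55.77
tool_pos: [0.5509, 0.0631, 0.3862]
eef_rot: [0.001, 0.675, 0.738, 0.001]
contact_force: [-0.1, 0.1, -0.7]
gripper_width: 0.331
grip_force: 19.5
```

>>> apply_moves(commands=[0.6, 0.3, 0, 0, 0, 0, 20, 0.4, 0.2, 0, 0, 0, 0, 20, 0.2, 0.1, 0, 0, 0, 0, 20, 0, 0, 0, 0, 0, 0, 20, 0, 0, 0, 0, 0, 0, 20, 0, 0, 0.5, 0, 0, 0, 20, 0, 0, 0.5, 0, 0, 0, 20, 0, 0, 0.2, 0, 0, 0, 20, 0, 0, 0, 0, 0, 0, 20, 0, 0, 0, 0, 0, 0, 20])

```text
clock: 56.6
tool_pos: [0.5634, 0.092, 0.3561]
eef_rot: [0.001, 0.674, 0.739, 0.0]
contact_force: [-0.5, -0.1, -0.4]
gripper_width: 0.33
grip_force: 19.5
```

Run:
```python
from m import *
h=w(-.080,.083); go([h[0],h[1],.147],np.radians(95.3)); print(sensors.state()["gripper_width"])
```

```text
clock 56.6 turn/pi [ 0.0007  0.0003 -0.0003] shift/25mm in target axes [0.346 0.03  2.483]  j6 est 0.08
0.33024027886555535
```

>>> apply_moves(commands=[0.2, 0.03, 0.3, 0, 0, 0, 20, 0.15, 0, 0.5, 0, 0, 0, 20, 0, 0, 0.5, 0, 0, 0, 20, 0, 0, 0.5, 0, 0, 0, 20, 0, 0, 0.4, 0, 0, 0, 20, 0, 0, 0.25, 0, 0, 0, 20, 0, 0, 0, 0, 0, 0, 20, 0, 0, 0, 0, 0, 0, 20, 0, 0, 0, 0, 0, 0, 40, 0, 0, 0, 0, 0, 0, 42])

```text
clock: 57.43
tool_pos: [0.5637, 0.1012, 0.2952]
eef_rot: [0.002, 0.674, 0.739, 0.001]
contact_force: [0.7, 0.0, -0.1]
gripper_width: 0.457
grip_force: 0.0
```

>>> apply_moves(commands=[0, 0, 0, 0, 0, 0, 42, 0, 0, 0, 0, 0, 0, 42, 0, 0, -0.3, 0, 0, 0, 42, 0, 0, -0.8, 0, 0, 0, 42, 0, 0, -0.9, 0, 0, 0, 42, 0, 0, -0.9, 0, 0, 0, 42, 0, 0, -0.5, 0, 0, 0, 42, 0, 0, 0, 0, 0, 0, 42, 0, 0, 0, 0, 0, 0, 42, 0, 0, 0, 0, 0, 0, 42])

```text
clock: 58.27
tool_pos: [0.5632, 0.1013, 0.3785]
eef_rot: [0.0, 0.674, 0.739, -0.0]
contact_force: [-0.5, -0.4, -0.0]
gripper_width: 0.475
grip_force: 0.0
```

Run:
```python
from m import *
s=sensors.state(); print(s["gripper_width"],s["contact_force"])
p,P=st("side","s21")
for r in viewer.outline_of("side","tube_long")[:2]:
    Q=P[r["pixels"]]; x,y=sf(Q[:,:2]); print("long",r["score"],rect(np.c_[x,y,Q[:,2]]))
H=insf(P,(-.06,.0),(-.0,.18),(.172,.195)); print("handle",rect(H))
go([.367,-.238,.026],np.radians(0.5))
```

```text
0.4752418581182547 [-0.51557597 -0.39716045 -0.04327502]
long 0.68 (array([-84.6,  67.9]), array([120. ,  35.2]), 78.22, 94, np.float64(108.5))
long 0.48 (array([-164.7, -526.6]), array([1107.3,  117.2]), 77.39, 1283, np.float64(107.4))
handle (array([-33.3,  78.8]), array([ 14.9, 128.1]), 0.57, 84, np.float64(181.8))
clock 58.37 turn/pi [2.000e-04 2.000e-04 5.267e-01] shift/25mm in target axes [-7.968 13.501  8.211]  j6 est 0.99
```

View pics/s21.png

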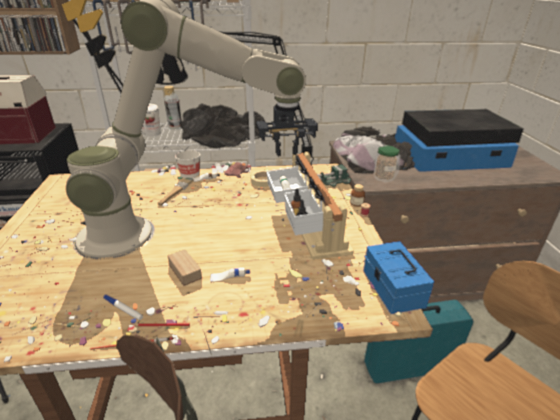

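The long tube is in the tray at (286,182). Now the short tube.

>>> apply_moves(commands=[0, -0.9, 0, 0, 0, 0.03, 62, 0, -0.9, 0, 0, 0, 0.038, 62, 0, 0, 0, 0, 0, 0.038, 62, 0, 0, 0, 0, 0, 0.038, 62, 0, 0, 0, 0, 0, 0.038, 62, 0, 0, 0, 0, 0, 0.038, 62, 0, 0, 0, 0, 0, 0.038, 62, 0, 0, 0, 0, 0, 0.038, 62, 0, 0, 0, 0, 0, 0.038, 62, 0, 0, 0, 0, 0, 0.038, 62])

```text
clock: 59.2
tool_pos: [0.5184, 0.0992, 0.3785]
eef_rot: [0.0, 0.97, 0.242, 0.0]
contact_force: [0.4, 1.6, 0.5]
gripper_width: 0.703
grip_force: 0.0
```

>>> apply_moves(commands=[0, 0, 0, 0, 0, 0.038, 62, 0, 0, 0, 0, 0, 0.038, 62, 0, 0, 0, 0, 0, 0.038, 62, 0, 0, 0, 0, 0, 0.038, 62, -0.4, 0.7, 0, 0, 0, 0, 62, -0.4, 0.9, 0, 0, 0, 0, 62, -0.4, 0.95, 0, 0, 0, 0, 62, -0.4, 0.95, 0, 0, 0, 0, 62, -0.4, 0.95, 0, 0, 0, 0, 62, -0.4, 0.95, 0, 0, 0, 0, 62])

```text
clock: 60.03
tool_pos: [0.4601, -0.0377, 0.3787]
eef_rot: [0.0, 1.0, 0.009, 0.001]
contact_force: [0.5, -0.7, -0.1]
gripper_width: 0.704
grip_force: 0.0
```

>>> apply_moves(commands=[-0.4, 0.95, 0, 0, 0, 0, 62, -0.4, 0.95, 0, 0, 0, 0, 62, -0.4, 0.95, 0, 0, 0, 0, 62, -0.4, 0.95, 0, 0, 0, 0, 62, -0.4, 0.95, 0, 0, 0, 0, 62, -0.4, 0.95, 0, 0, 0, 0, 62, -0.4, 0.95, 0, 0, 0, 0, 62, -0.4, 0.5, 0.3, 0, 0, 0, 62, 0, 0.3, 0.6, 0, 0, 0, 62, 0, 0, 0.8, 0, 0, 0, 62])

```text
clock: 60.87
tool_pos: [0.3836, -0.2259, 0.3365]
eef_rot: [0.001, 1.0, 0.007, 0.002]
contact_force: [0.1, 0.9, 0.2]
gripper_width: 0.704
grip_force: 0.0
```

Run:
```python
from m import *
go([.367,-.238,.026],np.radians(1))
p,P=st("side","s22")
for r in viewer.outline_of("side","tube_short")[:1]:
    Q=P[r["pixels"]]; print("short",r["score"],rect(Q[(Q[:,2]<.05)&(Q[:,2]>.004)]))
```

```text
clock 60.87 turn/pi [ 0.0007 -0.001  -0.0008] shift/25mm in target axes [-0.674  0.474  6.542]  j6 est 0.98
short 0.67 (array([ 364.4, -236.7]), array([99.5, 30.7]), 5.3, 228, np.float64(15.2))
```

>>> apply_moves(commands=[-0.35, 0.25, 0.6, 0, 0, 0, 62, -0.32, 0.22, 0.8, 0, 0, 0, 62, 0, 0, 0.9, 0, 0, 0, 62, 0, 0, 0.9, 0, 0, 0, 62, 0, 0, 0.9, 0, 0, 0, 62, 0, 0, 0.6, 0, 0, 0, 62, 0, 0, 0.4, 0, 0, 0, 62, 0, 0, 0.2, 0, 0, 0, 62, 0, 0, 0, 0, 0, 0, 62, 0, 0, 0, 0, 0, 0, 62])

```text
clock: 61.8
tool_pos: [0.3681, -0.2366, 0.2049]
eef_rot: [0.001, 1.0, 0.009, 0.001]
contact_force: [0.6, -0.3, -0.2]
gripper_width: 0.703
grip_force: 0.0
```

Run:
```python
from m import *
go([.367,-.238,.026],np.radians(1))
```

```text
clock 61.8 turn/pi [ 0.0004 -0.0008  0.    ] shift/25mm in target axes [-0.044  0.055  1.275]  j6 est 0.98
```

>>> apply_moves(commands=[-0.04, 0.05, 0.4, 0, 0, 0, 62, 0, 0, 0.4, 0, 0, 0, 62, 0, 0, 0.3, 0, 0, 0, 62, 0, 0, 0.17, 0, 0, 0, 62, 0, 0, 0, 0, 0, 0, 50, 0, 0, 0, 0, 0, 0, 40, 0, 0, 0, 0, 0, 0, 20, 0, 0, 0, 0, 0, 0, 20, 0, 0, 0, 0, 0, 0, 20, 0, 0, 0, 0, 0, 0, 20], squeeze=20)

```text
clock: 62.63
tool_pos: [0.3669, -0.2378, 0.1727]
eef_rot: [0.001, 1.0, 0.009, 0.001]
contact_force: [1.1, 0.3, 0.4]
gripper_width: 0.309
grip_force: 19.3
```

>>> apply_moves(commands=[0, 0, 0, 0, 0, 0, 20, 0, 0, -0.4, 0, 0, 0, 20, 0, 0, -0.8, 0, 0, 0, 20, 0, 0, -0.95, 0, 0, 0, 20, 0, 0, -0.95, 0, 0, 0, 20, 0, 0, -0.95, 0, 0, 0, 20, 0, 0, -0.95, 0, 0, 0, 20, 0, 0, -0.95, 0, 0, 0, 20, 0, 0, -0.95, 0, 0, 0, 20, 0, 0, -0.95, 0, 0, 0, 20])

```text
clock: 63.47
tool_pos: [0.3662, -0.2374, 0.37]
eef_rot: [0.0, 1.0, 0.009, 0.001]
contact_force: [0.0, -0.3, -0.5]
gripper_width: 0.308
grip_force: 19.2
```

>>> apply_moves(commands=[0, 0, -0.5, 0, 0, -0.03, 20, 0, 0, -0.3, 0, 0, -0.038, 20, 0, 0, 0, 0, 0, -0.038, 20, 0, 0, 0, 0, 0, -0.038, 20, 0, 0, 0, 0, 0, -0.038, 20, 0, 0, 0, 0, 0, -0.038, 20, 0, 0, 0, 0, 0, -0.038, 20, 0, 0, 0, 0, 0, -0.038, 20, 0, 0, 0, 0, 0, -0.038, 20, 0, 0, 0, 0, 0, -0.038, 20])

```text
clock: 64.3
tool_pos: [0.3663, -0.2376, 0.3886]
eef_rot: [0.001, 0.828, 0.561, 0.001]
contact_force: [0.8, 1.3, -1.0]
gripper_width: 0.308
grip_force: 19.2
```

Run:
```python
from m import *
h=w(-.112,.083); go([h[0],h[1],.153],np.radians(95.3)); print(sensors.state()["gripper_width"],sensors.state()["tool_pos"])
```

```text
clock 64.3 turn/pi [ 6.000e-04  1.000e-04 -1.501e-01] shift/25mm in target axes [12.743  7.819  3.545]  j6 est 0.09
0.30763927118426837 [ 0.36630719 -0.23757989  0.38863006]
```

>>> apply_moves(commands=[0, 0, 0, 0, 0, -0.0375, 20, 0, 0, 0, 0, 0, -0.0375, 20, 0, 0, 0, 0, 0, -0.0375, 20, 0, 0, 0, 0, 0, -0.0375, 20, 0.5, 0.3, 0, 0, 0, 0, 20, 0.8, 0.5, 0, 0, 0, 0, 20, 0.85, 0.52, 0, 0, 0, 0, 20, 0.85, 0.52, 0, 0, 0, 0, 20, 0.85, 0.52, 0, 0, 0, 0, 20, 0.85, 0.52, 0, 0, 0, 0, 20])

```text
clock: 65.13
tool_pos: [0.4283, -0.1132, 0.3888]
eef_rot: [0.001, 0.676, 0.737, 0.0]
contact_force: [0.8, -0.5, -0.8]
gripper_width: 0.306
grip_force: 19.2
```

>>> apply_moves(commands=[0.85, 0.52, 0, 0, 0, 0, 20, 0.85, 0.52, 0, 0, 0, 0, 20, 0.85, 0.52, 0, 0, 0, 0, 20, 0.85, 0.52, 0, 0, 0, 0, 20, 0.85, 0.52, 0, 0, 0, 0, 20, 0.85, 0.52, 0, 0, 0, 0, 20, 0.85, 0.52, 0, 0, 0, 0, 20, 0.85, 0.52, 0, 0, 0, 0, 20, 0.6, 0.4, 0, 0, 0, 0, 20, 0.4, 0.2, 0, 0, 0, 0, 20])

```text
clock: 65.97
tool_pos: [0.5303, 0.0916, 0.3885]
eef_rot: [0.001, 0.676, 0.737, 0.0]
contact_force: [0.3, 0.4, -0.9]
gripper_width: 0.311
grip_force: 19.2
```

Run:
```python
from m import *
h=w(-.112,.083); go([h[0],h[1],.153],np.radians(95.3)); print(sensors.state()["gripper_width"])
p,P=st("side","s23")
for r in viewer.outline_of("side","tube_long")[:1]:
    Q=P[r["pixels"]]; x,y=sf(Q[:,:2]); print("long",r["score"],rect(np.c_[x,y,Q[:,2]]))
```

```text
clock 65.97 turn/pi [ 0.0005  0.0002 -0.0016] shift/25mm in target axes [0.237 0.073 3.541]  j6 est 0.09
0.3113946125698527
```

>>> apply_moves(commands=[0.1, 0.03, 0.3, 0, 0, 0, 20, 0.1, 0.03, 0.6, 0, 0, 0, 20, 0, 0, 0.7, 0, 0, 0, 20, 0, 0, 0.7, 0, 0, 0, 20, 0, 0, 0.6, 0, 0, 0, 20, 0, 0, 0.4, 0, 0, 0, 20, 0, 0, 0.2, 0, 0, 0, 20, 0, 0, 0, 0, 0, 0, 20, 0, 0, 0, 0, 0, 0, 20, 0, 0, 0, 0, 0, 0, 40])

```text
clock: 66.9
tool_pos: [0.5312, 0.095, 0.3022]
eef_rot: [0.002, 0.676, 0.737, 0.001]
contact_force: [-0.6, -0.4, 0.4]
gripper_width: 0.361
grip_force: 0.0
```

>>> apply_moves(commands=[0, 0, 0, 0, 0, 0, 44, 0, 0, 0, 0, 0, 0, 44, 0, 0, 0, 0, 0, 0, 44, 0, 0, -0.3, 0, 0, 0, 44, 0, 0, -0.8, 0, 0, 0, 44, 0, 0, -0.9, 0, 0, 0, 44, 0, 0, -0.9, 0, 0, 0, 44, 0, -0.9, -0.5, 0, 0, 0, 44, 0, -0.9, 0, 0, 0, 0, 44, 0, -0.9, 0, 0, 0, 0, 44])

```text
clock: 67.73
tool_pos: [0.4627, 0.0894, 0.3874]
eef_rot: [0.002, 0.676, 0.737, 0.001]
contact_force: [-0.3, 0.5, 0.2]
gripper_width: 0.502
grip_force: 0.0
```

>>> apply_moves(commands=[0, -0.9, 0, 0, 0, 0, 44, 0, -0.9, 0, 0, 0, 0, 44, 0, -0.9, 0, 0, 0, 0, 44, 0, -0.9, 0, 0, 0, 0, 44, 0, -0.9, 0, 0, 0, 0, 44, 0, -0.9, 0, 0, 0, 0, 44, 0, 0, 0, 0, 0, 0, 44, 0, 0, 0, 0, 0, 0, 44, 0, 0, 0, 0, 0, 0, 44, 0, 0, 0, 0, 0, 0, 44])

```text
clock: 68.57
tool_pos: [0.3297, 0.0778, 0.3862]
eef_rot: [0.001, 0.676, 0.737, 0.001]
contact_force: [-0.6, 0.0, -0.3]
gripper_width: 0.502
grip_force: 0.0
```

Run:
```python
from m import *
for n in("side","top"):
    p,P=st(n,n+"24")
    for nm,yr in(("tray",(-.0,.18)),("bin",(-.17,-.01))):
        H=insf(P,(-.06,.0),yr,(.174,.195)); print(n,nm,"handle",rect(H) if len(H)>4 else len(H))
        k=insf(P,(-.16,-.03),yr,(.115,.132)); print("rim",rect(k) if len(k)>4 else len(k),np.linalg.lstsq(np.c_[k[:,:2],np.ones(len(k))],k[:,2],rcond=None)[0].round(3))
    for t in("tube_long","tube_short","bottle_wide","bottle_slim"):
      for r in viewer.outline_of(n,t)[:1]:
        Q=P[r["pixels"]]; x,y=sf(Q[:,:2]); print(t,round(r["score"],2),rect(np.c_[x,y,Q[:,2]]))
railcheck(P)
a=cv2.imread("pics/side24.png")[150:260,240:370]; b=cv2.imread("pics/top24.png")[150:235,170:340]
cv2.imwrite("pics/c24.png",np.hstack([cv2.resize(a,(400,340),interpolation=3),cv2.resize(b,(400,200),interpolation=3) if 0 else cv2.copyMakeBorder(cv2.resize(b,(400,200),interpolation=3),0,140,0,0,0)]))
```

```text
side tray handle (array([-32.3,  78.3]), array([ 11.7, 120.1]), 1.13, 73, np.float64(182.3))
rim (array([-84. ,  82.1]), array([160. , 105.3]), 89.55, 235, np.float64(122.7)) [ 0.036 -0.002  0.126]
side bin handle (array([-32.9, -88.3]), array([ 13.7, 125.2]), 1.54, 102, np.float64(182.1))
rim (array([-70.4, -87.9]), array([ 80.2, 147.9]), 0.25, 322, np.float64(123.6)) [0.011 0.002 0.124]
tube_long 0.66 (array([-197.5, -451.5]), array([1239.4,   32.1]), 77.93, 105, np.float64(107.0))
tube_short 0.62 (array([-114.1,   87.1]), array([15.7, 50.7]), 5.35, 50, np.float64(105.3))
bottle_wide 0.71 (array([-83.4, -62.5]), array([27.1, 30.5]), 60.3, 158, np.float64(119.2))
bottle_slim 0.48 (array([-71.4, -88.2]), array([142.8,  26.7]), 75.92, 102, np.float64(126.4))
top tray handle (array([-31.7,  80.9]), array([122. ,  14.6]), 89.98, 176, np.float64(181.7))
rim (array([-83. ,  81.9]), array([104. , 154.3]), 0.33, 227, np.float64(124.1)) [ 0.048 -0.01   0.13 ]
top bin handle (array([-32. , -87.3]), array([120.1,  18. ]), 89.75, 174, np.float64(181.5))
rim (array([-70.4, -87.5]), array([144.3,
[... 898 characters left out ...]
] zmed 0.1588 zmax 0.1870
y-0.02 n67 x[-0.0337 0.0139] zmed 0.1573 zmax 0.1816
y-0.00 n63 x[-0.0115 0.0127] zmed 0.1571 zmax 0.1624
y0.02 n80 x[-0.0352 0.0120] zmed 0.1585 zmax 0.1839
y0.04 n105 x[-0.0412 0.0120] zmed 0.1592 zmax 0.1873
y0.06 n95 x[-0.0344 0.0119] zmed 0.1593 zmax 0.1869
y0.08 n97 x[-0.0347 0.0128] zmed 0.1592 zmax 0.1888
y0.10 n94 x[-0.0355 0.0123] zmed 0.1584 zmax 0.1859
y0.12 n106 x[-0.0419 0.0112] zmed 0.1596 zmax 0.1885
y0.14 n81 x[-0.0351 0.0132] zmed 0.1585 zmax 0.1868
y0.16 n64 x[-0.0112 0.0129] zmed 0.1575 zmax 0.1645
y0.18 n122 x[-0.0303 0.0296] zmed 0.1589 zmax 0.1673
y0.20 n131 x[-0.0298 0.0320] zmed 0.1588 zmax 0.1666
yext -0.2186047954217029 0.21148794902631438
```

View pics/c24.png

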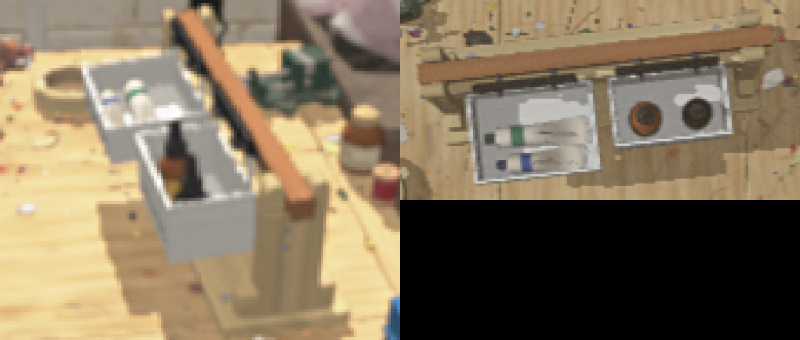

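The crop shows both tubes in the tray and both bottles upright in the bin. Before handing in, I'll check that the tube-like marks elsewhere on the bench aren't a third tube.

Run:
```python
from m import *
P=cloud("top",np.load("pics/top24.npy")); S=cloud("side",np.load("pics/side24.npy"))
c=P[295:318,130:150].reshape(-1,3); print("left tube-like",np.round(np.percentile(c,[5,50,99],axis=0),3).tolist())
c=S[296:318,103:140].reshape(-1,3); print("blue marker",np.round(np.percentile(c,[5,50,99],axis=0),3).tolist())
for n in("top","side"):
    print(n,[(round(r["score"],2),np.round(r["location"],3).tolist()) for r in viewer.search_frame(n,"tube_mid")])
```

```text
left tube-like [[0.248, 0.355, -0.004], [0.278, 0.376, 0.003], [0.312, 0.412, 0.028]]
blue marker [[0.054, -0.362, -0.001], [0.096, -0.328, 0.002], [0.147, -0.284, 0.018]]
top [(0.4, [0.563, 0.088, 0.102])]
side []
```

Run:
```python
from m import *
P=cloud("top",np.load("pics/top24.npy")); 
Q=box(P,(.2,.34),(.3,.43),(.008,.05)); print("left",rect(Q),Q[:,2].max())
S=cloud("side",np.load("pics/side24.npy")); Q=box(S,(.02,.2),(-.4,-.26),(.006,.05)); print("marker",rect(Q),Q[:,2].max())
a=cv2.imread("pics/top24.png")[280:330,100:230]; b=cv2.imread("pics/side24.png")[285:330,90:200]
cv2.imwrite("pics/c25.png",np.vstack([cv2.resize(a,(650,250),interpolation=3),cv2.resize(b,(650,266),interpolation=3)]))
```

```text
left (array([269.9, 365.4]), array([129.2, 139.8]), 90.0, 526, np.float64(20.0)) 0.049608642928801405
marker (array([ 113.7, -363.2]), array([ 85.4, 185.4]), 65.52, 346, np.float64(13.9)) 0.019235895717388485
```

View pics/c25.png

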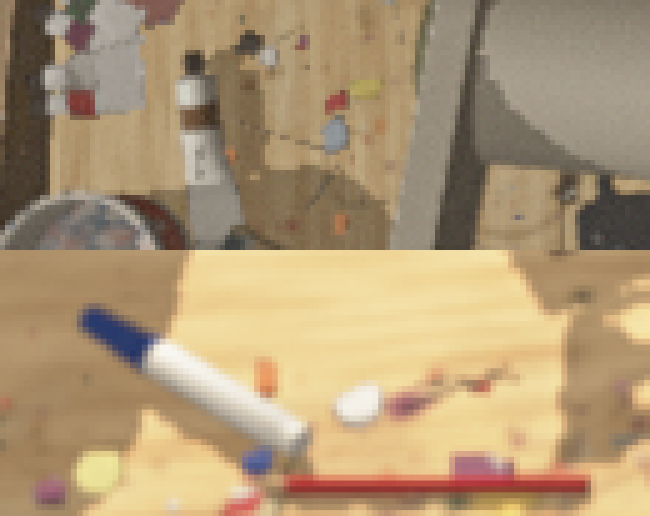

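The upper crop shows a third paint tube with a brown band at top-image pixels (138,290) to (144,328). That's tube_mid, which the network missed. The blue item is only a marker pen. I'll measure the tube and fetch it.

Run:
```python
from m import *
for n,t in(("top","top24"),("top","top0"),("side","side24")):
    P=cloud(n,np.load(f"pics/{t}.npy")); I=cv2.imread(f"pics/{t}.png")
    Q=box(P,(.16,.34),(.335,.405),(.007,.034))
    for a in np.arange(.16,.34,.015):
        m=Q[(Q[:,0]>a)&(Q[:,0]<=a+.015)]
        if len(m): print(n,round(a+.0075,4),len(m),np.round(np.percentile(m[:,1],[5,50,95]),3),m[:,2].max().round(3))
P=cloud("top",np.load("pics/top24.npy")); J=box(P,(.1,.3),(.3,.5),(.034,.3)); print("jar etc",rect(J),J.min(0),J.max(0))
```

```text
top 0.1675 6 [0.335 0.34  0.396] 0.014
top 0.1825 50 [0.337 0.352 0.388] 0.033
top 0.1975 69 [0.336 0.355 0.383] 0.03
top 0.2125 50 [0.338 0.354 0.387] 0.034
top 0.2275 17 [0.354 0.391 0.398] 0.033
top 0.2425 31 [0.358 0.374 0.401] 0.03
top 0.2575 45 [0.362 0.372 0.385] 0.025
top 0.2725 43 [0.364 0.374 0.387] 0.027
top 0.2875 41 [0.367 0.375 0.387] 0.029
top 0.3025 41 [0.369 0.377 0.391] 0.029
top 0.3175 23 [0.345 0.381 0.386] 0.023
top 0.3325 3 [0.341 0.38  0.383] 0.016
top 0.1675 5 [0.336 0.342 0.401] 0.013
top 0.1825 50 [0.336 0.35  0.387] 0.034
top 0.1975 69 [0.338 0.356 0.383] 0.032
top 0.2125 52 [0.338 0.355 0.385] 0.032
top 0.2275 18 [0.356 0.391 0.398] 0.034
top 0.2425 32 [0.362 0.375 0.391] 0.025
top 0.2575 46 [0.362 0.372 0.385] 0.026
top 0.2725 43 [0.365 0.374 0.386] 0.027
top 0.2875 40 [0.366 0.374 0.387] 0.032
top 0.3025 43 [0.369 0.378 0.391] 0.03
top 0.3175 23 [0.373 0.38  0.387] 0.025
top 0.3325 4 [0.346 0.366 0.383] 0.016
side 0.1675 12 [0.392 0.399 0.404] 0.031
side 0.1825 30 [0.338 0.386 0.392] 0.034
side 0.1975 35 [0.342 0.381 0.388] 0.029
side 0.2125 31 [0.342 0.383 0.389] 0.033
side 0.2275 26 [0.386 0.394 0.402] 0.034
side 0.2425 12 [0.36  0.372 0.403] 0.031
side 0.2575 17 [0.357 0.365 0.379] 0.024
side 0.2725 20 [0.359 0.367 0.377] 0.024
side 0.2875 23 [0.364 0.367 0.375] 0.028
side 0.3025 23 [0.367 0.372 0.38 ] 0.027
side 0.3175 11 [0.377 0.38  0.387] 0.019
side 0.3325 2 [0.348 0.364 0.38 ] 0.019
jar etc (array([216.6, 452.8]), array([163.3,  99.9]), 59.84, 1029, np.float64(42.2)) [0.15019511 0.37449313 0.03401717] [0.2993078  0.49922268 0.12934887]
```

Run:
```python
from m import *
P=cloud("top",np.load("pics/top0.npy"))
Q=box(P,(.24,.36),(.27,.49),(.012,.4)); 
g=np.zeros((12,22))
for x,y,z in Q: g[min(11,int((x-.24)/.01)),min(21,int((y-.27)/.01))]=max(g[min(11,int((x-.24)/.01)),min(21,int((y-.27)/.01))],z*1000)
print("rows x .24+, cols y .27+"); print(g.astype(int))
for n in("top","side"):
    viewer.snapshot(n)
    for t in("tube_mid","tube_long","tube_short"):
        print(n,t,[(round(r["score"],2),np.round(r["location"],2).tolist()) for r in viewer.search_frame(n,t)])
a=cv2.imread("pics/top24.png")[284:334,110:170]; b=cv2.imread("pics/top0.png")[215:295,325:375]; c=cv2.imread("pics/side24.png")[150:210,150:250]
cv2.imwrite("pics/c26.png",np.hstack([cv2.resize(a,(300,250),interpolation=3),cv2.resize(b,(156,250),interpolation=3),cv2.resize(c,(340,250) ,interpolation=3)]))
```

```text
rows x .24+, cols y .27+
[[  0   0   0   0   0   0   0   0   0  13  15 398 399  90  87  90  90  90
   90   0   0   0]
 [  0   0   0   0   0   0   0   0  15  18  23  17   0   0   0  84  83   0
    0   0   0   0]
 [  0   0   0   0   0   0   0   0   0  23  26  25   0   0   0   0   0   0
    0   0   0   0]
 [  0   0   0   0   0   0   0   0   0  25  26  24   0   0   0   0   0   0
    0   0   0   0]
 [  0   0   0   0   0   0   0   0   0  22  28  31   0   0   0   0   0  14
   22   0   0   0]
 [  0   0   0   0   0   0   0   0   0  21  29  22  12   0   0   0  17  25
   23  20  17  16]
 [  0   0   0   0   0   0   0   0   0  21  29  29  21   0   0  12  16  35
   32  30  26  16]
 [  0   0   0   0   0   0   0   0   0   0  24  23   0   0  18  27  28  36
   37  33  31  23]
 [  0   0   0   0   0   0   0   0   0   0  21  19   0   0  18  24  30  31
   33   0   0   0]
 [  0   0   0   0   0   0   0   0   0   0   0   0   0   0  19  23  22  18
   27  14   0   0]
 [  0   0   0   0   0   0   0   0   0   0   0   0  14  17  20  24  27  31
   26  22  18  12]
 [  0   0   0   0   0   0   0   0   0   0   0   0  17  17  22  24  31  36
   33  17  20  12]]
top tube_mid []
top tube_long [(0.63, [0.56, 0.09, 0.1]), (0.61, [0.65, 0.02, 0.02]), (0.2, [0.58, -0.04, 0.11])]
top tube_short [(0.57, [0.52, 0.08, 0.1])]
side tube_mid []
side tube_long [(0.61, [0.58, 0.12, 0.11]), (0.46, [0.56, 0.1, 0.11]), (0.43, [0.65, -0.18, 0.05])]
side tube_short []
```

View pics/c26.png

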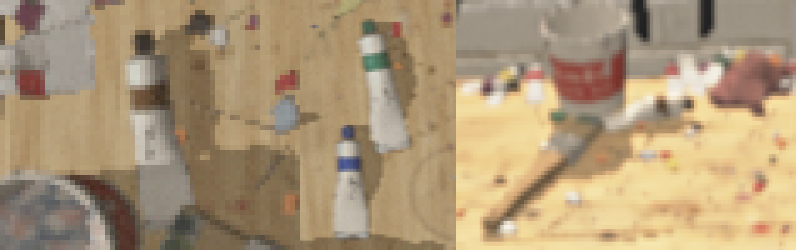

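Run:
```python
from m import *
for n,t in(("top","top0"),("side","side24")):
    P=cloud(n,np.load(f"pics/{t}.npy")); Q=box(P,(-.1,.5),(.2,.75),(.13,1.0)); print(n,len(Q))
    for z in np.arange(.15,1,.1):
        m=Q[(Q[:,2]>z)&(Q[:,2]<=z+.1)]
        if len(m)>5: print(round(z,2),len(m),"x",np.percentile(m[:,0],[1,99]).round(3),"y",np.percentile(m[:,1],[1,99]).round(3))
go([.303,.378,.15],np.radians(7.6))
```

```text
top 10426
0.15 1240 x [0.005 0.475] y [0.543 0.717]
0.25 155 x [0.461 0.481] y [0.582 0.595]
0.35 2048 x [0.079 0.477] y [0.313 0.588]
0.45 4890 x [0.1   0.495] y [0.326 0.447]
0.55 970 x [0.162 0.346] y [0.347 0.406]
side 5937
0.15 854 x [-0.039  0.48 ] y [0.205 0.745]
0.25 735 x [-0.023  0.48 ] y [0.2   0.593]
0.35 955 x [-0.031  0.479] y [0.2   0.592]
0.45 1554 x [-0.039  0.495] y [0.2   0.606]
0.55 1663 x [-0.028  0.479] y [0.235 0.717]
clock 69.57 turn/pi [ 8.000e-04 -3.000e-04  4.852e-01] shift/25mm in target axes [  0.554 -12.041   3.557]  j6 est 2.33
```

That tube is wedged against the paint bucket and brush under the desk lamp. A tall lamp arm sits directly above it, so the robot can't get in. The networks never reported it as a tube in any call, although they found the real ones repeatedly. I take it as bench clutter, like the marker. Everything else is in place, so I'm handing in.

```bash
python3 -c "
from bench import job
print(job.close_job())"
```

```text
the job is handed in; nothing more can be done
None
```

I handed the job in with the rail seated, tray and deep bin hung, the two tubes I found in the tray and both bottles upright in the bin, but I left a third tube-like object (brown band, under the lamp) as clutter, so if it was tube_mid the run fails; no verdict came back.

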